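# Pack cake-slice boxes head to tail in two layers

## Task

Pack this order of wedge-shaped cake-slice boxes in the low green tray. Set the four tall boxes upright on its floor in one row along the tray, head to tail, so that each box's narrow end lies beside its neighbour's wide end; lay the cake board flat on them, lined up with the tray; then set all the low boxes that are there (two to four) upright on the board, close together in one row along it, head to tail in the same way. Do not shift or knock over the cup, the shaker or the tub.

Things in the scene. Friction and masses are not known exactly. Their poses are not given: they have to be found in the camera images.
- tray: shallow pale-green plastic serving tray, 80 x 182 mm outside, 72 x 174 mm inside, its rim only 14 mm above the table; it stands fast and does not move. Origin: centre of its underside. Its x axis runs across the tray (short way), y along it (long way), z up. It is turned up to 0.2 rad from the table's axes
- tray_in (a point): centre of the tray's inner floor, 4 mm above the table (rim 10 mm above this floor); same axes as the tray
- board: flat rectangular grey-white cake board (the separator), 68 x 170 x 8 mm, rigid, about 70 g. Origin: centre of its underside; x across (68 mm, easily gripped by these two edges), y along (170 mm), z up. Starts flat on the table
- tall1: tall cake-slice box, a wedge of plain kraft carton, 40 mm high, 62 mm long, seen from above 48 mm wide at the wide end and 22 mm at the narrow end (both ends cut square and upright; can be gripped by the two ends, 62 mm apart). About 110 g. Origin: centre of its underside, halfway along; x points to the narrow end, z up
- tall1_tip (a point): middle of the narrow end of tall1, at its foot: 31 mm along x from the origin
- tall2: tall cake-slice box, a wedge of plain kraft carton, 40 mm high, 62 mm long, seen from above 48 mm wide at the wide end and 22 mm at the narrow end (both ends cut square and upright; can be gripped by the two ends, 62 mm apart). About 110 g. Origin: centre of its underside, halfway along; x points to the narrow end, z up
- tall2_tip (a point): middle of the narrow end of tall2, at its foot: 31 mm along x from the origin
- tall3: tall cake-slice box, a wedge of plain kraft carton, 40 mm high, 62 mm long, seen from above 48 mm wide at the wide end and 22 mm at the narrow end (both ends cut square and upright; can be gripped by the two ends, 62 mm apart). About 110 g. Origin: centre of its underside, halfway along; x points to the narrow end, z up
- tall3_tip (a point): middle of the narrow end of tall3, at its foot: 31 mm along x from the origin
- tall4: tall cake-slice box, a wedge of plain kraft carton, 40 mm high, 62 mm long, seen from above 48 mm wide at the wide end and 22 mm at the narrow end (both ends cut square and upright; can be gripped by the two ends, 62 mm apart). About 110 g. Origin: centre of its underside, halfway along; x points to the narrow end, z up
- tall4_tip (a point): middle of the narrow end of tall4, at its foot: 31 mm along x from the origin
- low1: low cake-slice box, a wedge of plain kraft carton, 26 mm high, 62 mm long, seen from above 48 mm wide at the wide end and 22 mm at the narrow end (both ends cut square and upright; can be gripped by the two ends, 62 mm apart). About 70 g. Origin: centre of its underside, halfway along; x points to the narrow end, z up. Two to four low boxes are there; an absent one has no pose (None)
- low1_tip (a point): middle of the narrow end of low1, at its foot: 31 mm along x from the origin
- low2: low cake-slice box, a wedge of plain kraft carton, 26 mm high, 62 mm long, seen from above 48 mm wide at the wide end and 22 mm at the narrow end (both ends cut square and upright; can be gripped by the two ends, 62 mm apart). About 70 g. Origin: centre of its underside, halfway along; x points to the narrow end, z up. Two to four low boxes are there; an absent one has no pose (None)
- low2_tip (a point): middle of the narrow end of low2, at its foot: 31 mm along x from the origin
- low3: low cake-slice box, a wedge of plain kraft carton, 26 mm high, 62 mm long, seen from above 48 mm wide at the wide end and 22 mm at the narrow end (both ends cut square and upright; can be gripped by the two ends, 62 mm apart). About 70 g. Origin: centre of its underside, halfway along; x points to the narrow end, z up. Two to four low boxes are there; an absent one has no pose (None)
- low3_tip (a point): middle of the narrow end of low3, at its foot: 31 mm along x from the origin
- low4: low cake-slice box, a wedge of plain kraft carton, 26 mm high, 62 mm long, seen from above 48 mm wide at the wide end and 22 mm at the narrow end (both ends cut square and upright; can be gripped by the two ends, 62 mm apart). About 70 g. Origin: centre of its underside, halfway along; x points to the narrow end, z up. Two to four low boxes are there; an absent one has no pose (None)
- low4_tip (a point): middle of the narrow end of low4, at its foot: 31 mm along x from the origin
- cup: lidded plastic cup of tea with a straw, 96 mm across, 150 mm high, a bystander; origin: centre of its foot
- shaker: drinks shaker, 82 mm across, 187 mm high, a bystander; origin: centre of its foot
- tub: closed food tub, 88 x 128 x 51 mm, a bystander; origin: centre of its underside
Mind the look-alikes: they are no part of the job. What is shaped like the tall3 but blue is not meant.

How it is judged (in metres and radians):
On the way, in this order (a step that is already met when the one before it is completed fails the run):
1. the four tall boxes stand on the tray's floor in one row, head to tail (x of tall1 in the frame of tray_in between -0.012 and 0.012 m and y of tall1 in the frame of tray_in between -0.068 and 0.068 m and z of tall1 in the frame of tray_in between -0.004 and 0.004 m and angle between each of tall1, tall2, tall3, tall4's own z axis and vertical below 0.06 rad and angle between the x axis of each of tall1, tall2, tall3, tall4 and the x axis of tray_in, either way round below 0.25 rad and x of tall2 in the frame of tray_in between -0.012 and 0.012 m and y of tall2 in the frame of tray_in between -0.068 and 0.068 m and z of tall2 in the frame of tray_in between -0.004 and 0.004 m and x of tall3 in the frame of tray_in between -0.012 and 0.012 m and y of tall3 in the frame of tray_in between -0.068 and 0.068 m and z of tall3 in the frame of tray_in between -0.004 and 0.004 m and x of tall4 in the frame of tray_in between -0.012 and 0.012 m and y of tall4 in the frame of tray_in between -0.068 and 0.068 m and z of tall4 in the frame of tray_in between -0.004 and 0.004 m and (x of tall1_tip in the frame of tall2 below 0 m or horizontal distance between tall1 and tall2 above 0.06 m) and (x of tall1_tip in the frame of tall3 below 0 m or horizontal distance between tall1 and tall3 above 0.06 m) and (x of tall1_tip in the frame of tall4 below 0 m or horizontal distance between tall1 and tall4 above 0.06 m) and (x of tall2_tip in the frame of tall3 below 0 m or horizontal distance between tall2 and tall3 above 0.06 m) and (x of tall2_tip in the frame of tall4 below 0 m or horizontal distance between tall2 and tall4 above 0.06 m) and (x of tall3_tip in the frame of tall4 below 0 m or horizontal distance between tall3 and tall4 above 0.06 m)), for 0.2 s.
2. the cake board lies flat on the four tall boxes, lined up with the tray (all of step 1 and x of board in the frame of tray_in between -0.014 and 0.014 m and y of board in the frame of tray_in between -0.016 and 0.016 m and z of board in the frame of tray_in between 0.036 and 0.044 m and angle between board's own z axis and vertical below 0.05 rad and angle between the y axis of board and the y axis of tray_in, either way round below 0.12 rad), for 0.2 s.
At the end, for the whole second after the job is handed in: All upright and at rest: tall boxes on the tray floor, 12 mm off its centre line at most; board level on them, within 14 x 16 mm and 0.12 rad; low boxes on it, 14 mm off its centre line, each under 50 mm from another. Boxes across the row (0.25 rad); two under 60 mm apart point opposite ways (all of step 2 and x of low1 in the frame of board between -0.014 and 0.014 m and y of low1 in the frame of board between -0.068 and 0.068 m and z of low1 in the frame of board between 0.004 and 0.012 m and angle between each of low1, low2, low3, low4's own z axis and vertical below 0.06 rad and angle between the x axis of each of low1, low2, low3, low4 and the x axis of board, either way round below 0.25 rad and (horizontal distance between low1 and low2 below 0.05 m or horizontal distance between low1 and low3 below 0.05 m or horizontal distance between low1 and low4 below 0.05 m) and x of low2 in the frame of board between -0.014 and 0.014 m and y of low2 in the frame of board between -0.068 and 0.068 m and z of low2 in the frame of board between 0.004 and 0.012 m and (horizontal distance between low2 and low1 below 0.05 m or horizontal distance between low2 and low3 below 0.05 m or horizontal distance between low2 and low4 below 0.05 m) and x of low3 in the frame of board between -0.014 and 0.014 m and y of low3 in the frame of board between -0.068 and 0.068 m and z of low3 in the frame of board between 0.004 and 0.012 m and (horizontal distance between low3 and low1 below 0.05 m or horizontal distance between low3 and low2 below 0.05 m or horizontal distance between low3 and low4 below 0.05 m) and x of low4 in the frame of board between -0.014 and 0.014 m and y of low4 in the frame of board between -0.068 and 0.068 m and z of low4 in the frame of board between 0.004 and 0.012 m and (horizontal distance between low4 and low1 below 0.05 m or horizontal distance between low4 and low2 below 0.05 m or horizontal distance between low4 and low3 below 0.05 m) and (x of low1_tip in the frame of low2 below 0 m or horizontal distance between low1 and low2 above 0.06 m) and (x of low1_tip in the frame of low3 below 0 m or horizontal distance between low1 and low3 above 0.06 m) and (x of low1_tip in the frame of low4 below 0 m or horizontal distance between low1 and low4 above 0.06 m) and (x of low2_tip in the frame of low3 below 0 m or horizontal distance between low2 and low3 above 0.06 m) and (x of low2_tip in the frame of low4 below 0 m or horizontal distance between low2 and low4 above 0.06 m) and (x of low3_tip in the frame of low4 below 0 m or horizontal distance between low3 and low4 above 0.06 m) and linear speed of each of tall1, tall2, tall3, tall4, low1, low2, low3, low4, board below 0.02 m/s); the robot touches nothing.
It fails at once if the cup is pushed more than 50 mm from its place or knocked over (distance of cup from where it was at the start of the episode above 0.05 m or angle between cup's own z axis and vertical above 0.6 rad).
It fails at once if the shaker is pushed more than 50 mm from its place or knocked over (distance of shaker from where it was at the start of the episode above 0.05 m or angle between shaker's own z axis and vertical above 0.6 rad).
It fails at once if the tub is pushed more than 50 mm from its place or knocked over (distance of tub from where it was at the start of the episode above 0.05 m or angle between tub's own z axis and vertical above 0.6 rad).
Of low1, low2, low3, low4 only 2 to 4 are there at a start; the rules pass over those that are not, and their reading is None.
At some moment in a run one of tall1, tall2, tall3, tall4 may be knocked a few centimetres aside while the robot is not near it.
It also fails if it takes over 210 s, if anything falls off the work surface, if the arm or the gripper's body presses on something with over 40 N, if the wrist force passes 120 N, or if a joint passes its speed limit or range.

## Robot

A 7-joint arm with a two-finger parallel gripper is mounted at the origin on the work surface. World frame = base frame: x ahead of the robot, y to its left, z up, the work surface at z = 0. Lengths are in mm, angles in rad, forces in N, time in s.
With the tool pointing down it reaches from about 425 to 950 mm from the base axis. Payload 4.7 kg.
Tool frame: the origin (TCP) lies on the centre line of the jaws, within the pads' length; the fingertips stand 17 mm ahead of it and the grasp point (between the pads) lies 2 mm behind it; z points along the fingers, y is the line along which they close (so a half turn about z gives the same grasp; the last joint's range is limited). The gripper opens to 87 mm and grips with 3 to 60 N. Pads are 19 mm wide; open, the fingers measure 117 mm over their backs; the gripper's body (75 mm by 190 mm) begins 51 mm behind the grasp point.
Start: joints at [-0.029, 0.469, -0.049, 1.532, 0.024, 1.141, -0.082], TCP at [675.019, 0.047, 202.973] pointing down, gripper open.
Joint ranges: [-2.59, 2.59], [-0.33, 1.99], [-1.39, 1.29], [0.1, 2.45], [-1.04, 4.18], [0.21, 1.99], [-2.66, 2.66]. Speed limits (rad/s): [2.57, 2.57, 3.14, 3.14, 3.14, 3.14, 3.14].

## Interface

Orientations are given as a rotation vector (axis times angle).
In Python, from station import manip gives the robot as it stands.
- The arm moves only by the tool jog_arm, never from a script. Its argument "commands" is text: rows parted by semicolons, each of 7 numbers parted by spaces: the shift along the tool's x, y, z in cm, then the turn, a rotation vector about the tool's x, y, z in rad, then the closure, from -1 (fully open) to 1 (shut), so that 0 is half open. In form: x y z ax ay az hand; .... A call has 1 to 5 rows; each row is the pose to reach, as a shift and turn from the pose commanded when the call began, along the tool's axes at that moment; what a row does not reach only later rows make up. A row lasts 1/12 s, in which the tool goes at most 41.7 mm and 7.16 degrees, less where a joint would pass 70% of its speed; a pose out of reach is approached as far as the arm can. A call with a gripper value outside its range is refused whole. The fingers move at their own pace and stop on an object; the grip force is fixed at half the most. Time passes only in rows, so rows that repeat a pose let the fingers close. It gives the time, the measured TCP pose, the force, the opening and the grip force at its end, in the units of the state.
- manip.get_obs(): the state, without advancing time (a new reading comes with each control period).
- manip.capture(name): name is "scene" or "side" or "wrist"; returns a dict with "color" (480x640x3 uint8, blue, green, red), "depth" (480x640 float32, mm along the optical axis (not along the pixel's ray), 0 where there is no reading), "fx", "fy", "cx", "cy" (pixels), "R" (3x3) and "t" (3): a world point X has camera coordinates R X + t. Camera axes: x right, y down, z forward; pixel columns grow to the right and rows downward; lengths in mm; the calibration is good to about 2 mm. A picture is of the moment at which its call begins.
- manip.sign_off(): hands the job in; it is judged then, once.
The state is a dict: "time_s": time; "joint_pos": joint angles; "dq": joint speeds; "tau": joint torques, N m; "tool_pos": TCP position; "tcp_rot": TCP orientation; "wrist_force": force on the tool from outside, world axes, zero at the start; "ft_torque": the same for the moment, N m; "width": finger opening in mm; "gripper_force": force on a finger pad.
Only numpy, scipy, OpenCV 4.12 (cv2) and the standard library are available. Lean on these libraries where they do the work, as an engineer would, in place of code of your own. Each camera call takes 0.05 s, during which the arm holds its last target. There are 200 camera calls.

## Working session

There is one attempt and no reset: what is moved stays moved. The work goes in short steps, Python scripts to look and compute and a tool call to move; the robot and the scene stay as the last step left them, time stands still between calls to the robot, and variables do not carry over. Pictures are saved under pics/ and viewed, at most 14 in all, crops included, and the job is handed in when it is done.

Besides the shell and the picture viewer there is one more tool, called as name(argument=value, ...) on one line, values as JSON. jog_arm: Moves the arm, as the interface text tells. Its arguments: {"type":"object","properties":{"commands":{"type":"string"}},"required":["commands"]}

```bash
ls; mkdir -p pics; cat > h.py <<'E'
import numpy as np,cv2
from station import manip
from scipy.spatial.transform import Rotation as Ro
def cap(n,name=None):
    c=manip.capture(n)
    if name: cv2.imwrite('pics/'+name+'.png',c['color'])
    return c
def cloud(c):
    d=c['depth']; v,u=np.indices(d.shape)
    P=np.stack([(u-c['cx'])/c['fx']*d,(v-c['cy'])/c['fy']*d,d],-1)
    W=(P-np.array(c['t']).ravel())@np.array(c['R'])
    W[d<=0]=np.nan
    return W
E
python3 - <<'E'
from h import *
for n in ['scene','side','wrist']:
    c=cap(n,n+'0'); np.savez('/tmp/'+n+'.npz',**c)
    R=np.array(c['R']);t=np.array(c['t']).ravel(); print(n,-R.T@t,R[2],c['fx'])
o=manip.get_obs(); print(o)
E
```

```text
pics
scene [1734.17682063   50.15728571  817.54817053] [-0.82892566 -0.04220714 -0.55776412] 471.29907270820394
side [  12.98542278  926.07427511 1275.55029643] [ 0.34937341 -0.55148361 -0.75749854] 591.7055482595263
wrist [674.01901464  73.01947678 384.08272584] [-0.00127603 -0.26680936 -0.96374848] 407.6148910669805
{'time_s': 0.15, 'joint_pos': array([-0.02885833,  0.46928071, -0.04861732,  1.53339467,  0.02412704,
        1.14097026, -0.08231316]), 'dq': array([ 0.00041648, -0.00194196,  0.00020336, -0.00362014,  0.00222721,
       -0.00111246,  0.00082214]), 'tau': array([ 7.46239912e-04, -5.08426881e+01, -8.08802387e-02, -2.36421436e+01,
       -6.13636756e-02,  3.56170710e-02,  1.36465555e-04]), 'tool_pos': array([ 6.74532983e+02, -4.33559866e-03,  2.02134571e+02]), 'tcp_rot': array([-2.22073581e+00, -2.22073910e+00,  1.69130246e-03]), 'wrist_force': array([ 0.65176167,  0.25069136, -0.30526269]), 'ft_torque': array([-0.01685986, -0.01121265,  0.01418712]), 'gripper_force': 0.0, 'width': 87.43227149335729}
```

View pics/scene0.png

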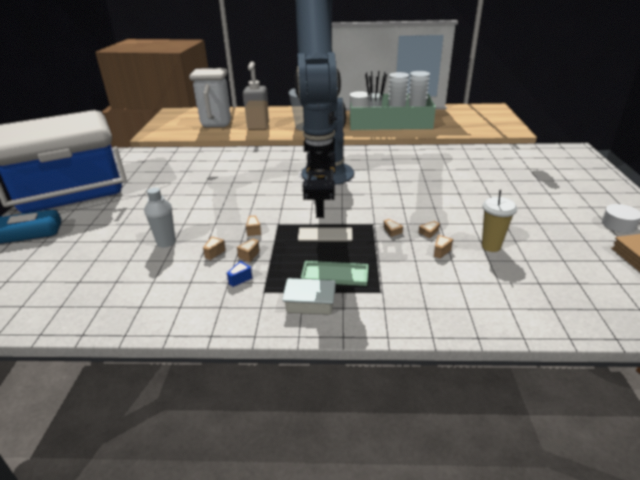

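View pics/side0.png

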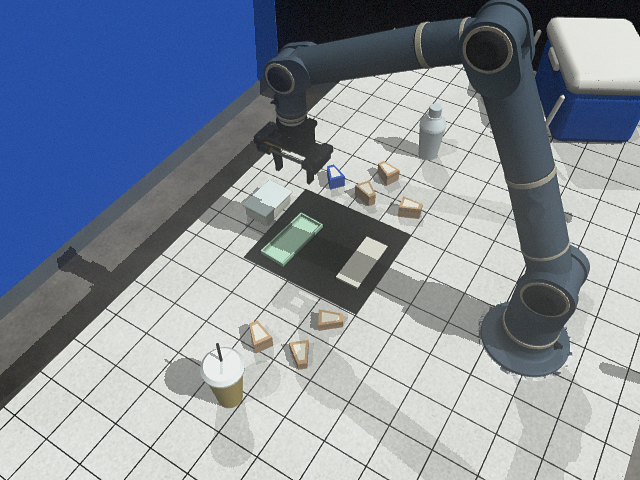

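```bash
python3 - <<'E'
from h import *
# top-down orthographic map: colour and height, 1 px = 1.5mm, x 350..1000 (down->up), y -500..500
H=np.full((480,740),-1.);C=np.zeros((480,740,3),np.uint8)
for n in ['scene','side']:
    c=np.load('/tmp/'+n+'.npz'); W=cloud(c).reshape(-1,3); col=c['color'].reshape(-1,3)
    ok=np.isfinite(W[:,0]); W=W[ok];col=col[ok]
    r=((1020-W[:,0])/1.5).astype(int); q=((555-W[:,1])/1.5).astype(int)
    m=(r>=0)&(r<480)&(q>=0)&(q<740)&(W[:,2]<260)
    for i in np.where(m)[0]:
        if W[i,2]>H[r[i],q[i]]: H[r[i],q[i]]=W[i,2];C[r[i],q[i]]=col[i]
np.savez('/tmp/top.npz',H=H,C=C)
cv2.imwrite('pics/top.png',C)
E
```

```text
(no output)
```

The scene view (blurry) shows the shaker (160,220), blue decoy (239,273), three wedges left (214,247; 249,250; 253,226), three right (393,228; 430,229; 443,245), tray (336,273), board (325,235), tub (310,297) and cup (496,225). The side view is sharper and shows the same: 6 kraft boxes, so 4 tall and 2 low. Next I measure them.

```bash
cat >> h.py <<'E'
def wedges(c,zmin=8,zmax=60,verbose=1):
    """kraft/other blobs above the table: top-face fit"""
    W=cloud(c); z=W[...,2]
    m=((z>zmin)&(z<zmax)&(W[...,0]>380)&(W[...,0]<1000)&(abs(W[...,1])<520)).astype(np.uint8)
    n,L,st,_=cv2.connectedComponentsWithStats(m,connectivity=4)
    out=[]
    for i in range(1,n):
        if st[i,4]<60: continue
        b=L==i; zz=z[b]; zt=np.percentile(zz,90); t=b&(z>zt-4)
        p=W[t][:,:2]; r=cv2.minAreaRect(p.astype(np.float32))
        hsv=cv2.cvtColor(c['color'],cv2.COLOR_BGR2HSV)[b].mean(0)
        out.append((st[i,:2]+st[i,2:4]//2,st[i,4],zt,r,hsv))
        if verbose: print(out[-1][0],st[i,4],'zt%.1f'%zt,'mean',p.mean(0).round(1),'rect',np.round(r[0],1),np.round(r[1],1),round(r[2],1),'hsv',hsv.round())
    return out
E
python3 - <<'E'
from h import *
c=dict(np.load('/tmp/side.npz')); wedges(c)
W=cloud(c)
for u,v in [(200,470),(360,270),(300,300),(560,420)]: print(W[v,u])
# big crop of side
im=c['color'][120:400,180:460]; cv2.imwrite('pics/crop.png',cv2.resize(im,(600,600),interpolation=cv2.INTER_CUBIC))
c=dict(np.load('/tmp/wrist.npz'));wedges(c)
E
```

```text
[429 151] 222 zt53.4 mean [ 488.3 -477.1] rect [ 490.2 -479. ] [64.3 30.1] 13.5 hsv [ 90.  13. 123.]
[388 172] 324 zt42.8 mean [ 557.5 -332.3] rect [ 561.7 -334.3] [47.2 64.3] 67.2 hsv [ 20.  55. 160.]
[336 176] 292 zt43.1 mean [ 687.6 -231.4] rect [ 690.4 -232.1] [42.4 64.7] 53.0 hsv [ 94. 104. 168.]
[267 202] 1285 zt53.9 mean [791.3 -24.7] rect [792.  -24.7] [131.8  90.7] 86.8 hsv [ 75.  15. 180.]
[365 193] 326 zt42.8 mean [ 568.9 -219.9] rect [ 566.6 -217.3] [45.3 64.5] 53.0 hsv [ 21.  55. 150.]
[410 207] 353 zt42.7 mean [ 429.3 -230.6] rect [ 427.1 -231.9] [61.7 46.1] 11.8 hsv [ 20.  58. 164.]
[292 239] 353 zt17.4 mean [665.4  45.9] rect [664.4  38.1] [182.5  83.9] 84.8 hsv [ 69.  45. 146.]
[379 252] 64 zt12.3 mean [437.9 -52.7] rect [429.7 -49.7] [34.4 48.7] 41.5 hsv [ 30.  14. 215.]
[330 319] 386 zt29.4 mean [431.7 220. ] rect [428.1 219.3] [59.6 46.2] 27.7 hsv [ 21.  60. 173.]
[261 336] 456 zt43.4 mean [550.4 355.5] rect [553. 353.] [46. 63.] 58.5 hsv [ 21.  58. 190.]
[299 354] 400 zt29.9 mean [440.1 339.6] rect [441.5 342.9] [41.4 63.7] 34.1 hsv [ 22.  55. 181.]
[239 395] 60 zt55.0 mean [490.4 509. ] rect [490.7 507.2] [ 3.5 24.8] 2.8 hsv [ 23.  90. 138.]
[ 4.74161384e+02  6.79311393e+02 -1.64203547e-01]
[445.52001222  34.71408256   8.91114139]
[533.16587829 198.11398259   0.69717543]
[-143.42399413  165.61637339    1.35058266]
[312 165] 3068 zt15.4 mean [668.2  42.6] rect [668.   35.2] [182.5  80.2] 84.9 hsv [ 64.  44. 183.]
[ 84 202] 7629 zt9.4 mean [460.3   7.4] rect [460.1   2.5] [169.2  68.3] 89.7 hsv [ 20.  23. 189.]
[ 65 121] 67 zt9.6 mean [452.4  79.5] rect [451.7  79. ] [ 7.6 12.4] 58.2 hsv [ 20.  15. 238.]
[459 248] 13832 zt52.3 mean [796.5 -19.2] rect [795.4 -28.8] [127.6  87.9] 86.6 hsv [ 72.   9. 208.]
[220 403] 1086 zt35.8 mean [ 559.1 -200.7] rect [ 562.2 -201.9] [10.6 38.5] 87.9 hsv [15. 81. 82.]
```

View pics/wrist0.png

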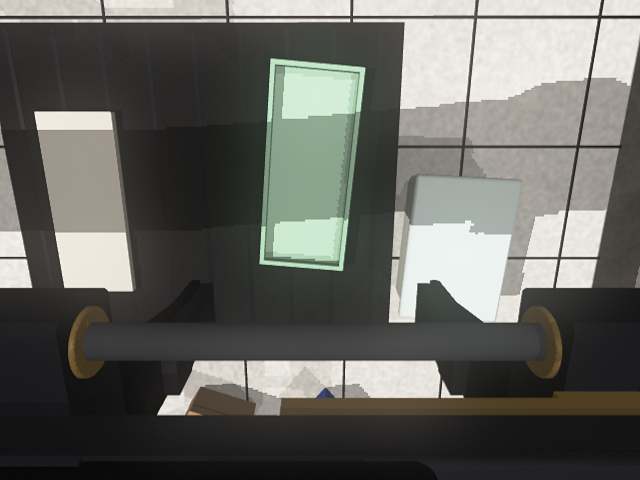

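View pics/crop.png

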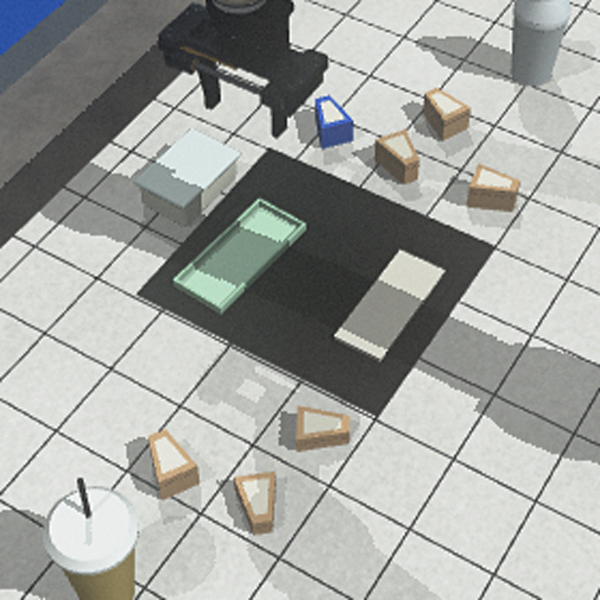

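The wrist view shows the board at (85,200), the tray at (312,165) and the tub at (459,248), all clear. The crop shows three tall boxes at -y, one tall near the cup, two low boxes, and the blue decoy. I'll fit the trapezoids and the tray.

```bash
cat >> h.py <<'E'
from scipy.optimize import least_squares
TR=np.array([[31,11],[31,-11],[-31,-24],[-31,24]],np.float32)
def fit(p,poly=TR):
    """fit polygon to hull of points p (n,2) -> (x,y,yaw,rms)"""
    h=cv2.convexHull(p.astype(np.float32))[:,0]; q=np.vstack([h,h[:1]])
    s=np.r_[0,np.cumsum(np.hypot(*np.diff(q,axis=0).T))]; k=np.linspace(0,s[-1],150)
    b=np.stack([np.interp(k,s,q[:,0]),np.interp(k,s,q[:,1])],1); c0=h.mean(0)
    def f(a):
        cs,sn=np.cos(a[2]),np.sin(a[2]); d=b-a[:2]
        l=np.stack([d[:,0]*cs+d[:,1]*sn,-d[:,0]*sn+d[:,1]*cs],1)
        return np.array([cv2.pointPolygonTest(poly,(float(u),float(v)),True) for u,v in l])
    best=min((least_squares(f,[*c0,y],loss='soft_l1',diff_step=1e-3,x_scale=[10,10,.3]) for y in np.arange(0,6.28,.785)),key=lambda r:r.cost)
    a=best.x; return a[0],a[1],(a[2]+np.pi)%(2*np.pi)-np.pi,np.sqrt(np.mean(f(a)**2))
def boxes(c,near=None,area=150,zmin=20):
    W=cloud(c); z=W[...,2]; hsv=cv2.cvtColor(c['color'],cv2.COLOR_BGR2HSV)
    m=((z>zmin)&(z<110)&(W[...,0]>350)&(W[...,0]<1000)&(abs(W[...,1])<450)).astype(np.uint8)
    n,L,st,_=cv2.connectedComponentsWithStats(m,connectivity=4); res=[]
    for i in range(1,n):
        if st[i,4]<area: continue
        b=L==i; zt=np.percentile(z[b],85); p=W[b&(z>zt-4)][:,:2]
        if near is not None and np.hypot(*(p.mean(0)-near))>60: continue
        r=fit(p); res.append((*r,zt))
        print('px',st[i,:2]+st[i,2:4]//2,'xy %.1f %.1f yaw %.3f rms %.1f zt %.1f'%(*r,zt),'hue',hsv[b][:,0].mean().round())
    return res
def rectfit(c,zlo,zhi,x0,y0,w,l,rad=130):
    W=cloud(c); m=(W[...,2]>zlo)&(W[...,2]<zhi)&(np.hypot(W[...,0]-x0,W[...,1]-y0)<rad)
    P=np.array([[w/2,l/2],[w/2,-l/2],[-w/2,-l/2],[-w/2,l/2]],np.float32)
    return fit(W[m][:,:2],P)
E
python3 - <<'E'
from h import *
c=dict(np.load('/tmp/side.npz')); boxes(c)
w=dict(np.load('/tmp/wrist.npz'))
for q in (c,w):
    print('tray',rectfit(q,9,20,666,36,80,182)); print('board',rectfit(q,5,12,460,2,68,170))
E
```

```text
px [389 171] xy 560.8 -334.7 yaw -0.427 rms 1.0 zt 42.4 hue 21.0
px [336 175] xy 689.9 -232.4 yaw -0.690 rms 1.1 zt 42.8 hue 90.0
px [267 201] xy 791.1 -27.7 yaw -1.643 rms 32.5 zt 53.3 hue 78.0
px [365 191] xy 566.7 -218.5 yaw 2.564 rms 0.9 zt 42.5 hue 21.0
px [410 205] xy 426.4 -231.8 yaw -2.940 rms 1.9 zt 42.3 hue 21.0
px [330 318] xy 427.6 217.9 yaw -2.615 rms 1.1 zt 28.9 hue 22.0
px [261 335] xy 552.7 353.2 yaw -0.548 rms 0.6 zt 42.9 hue 22.0
px [299 353] xy 440.3 340.1 yaw 2.298 rms 0.9 zt 29.5 hue 23.0
tray (np.float64(678.2385463859353), np.float64(24.298019908120292), np.float64(1.1138762905479664), np.float64(39.5762600116305))
board (np.float64(462.4276537896156), np.float64(2.4444504645063114), np.float64(-1.8791933689028255), np.float64(63.77106461461522))
tray (np.float64(683.7320523918606), np.float64(33.71209080867764), np.float64(-3.0862535572158194), np.float64(19.72027972071422))
board (np.float64(459.66188734703735), np.float64(2.510315256219801), np.float64(3.1376666757971314), np.float64(0.9454646879650436))
```

```bash
python3 - <<'E'
from h import *
for n in ('side','wrist'):
    q=dict(np.load('/tmp/%s.npz'%n)); 
    for zl in (5,9): print('tray',np.round(rectfit(q,zl,20,666,36,80,182,102),3))
o=manip.get_obs()
E
```

```text
tray [667.627  35.676   1.102  35.842]
tray [666.985  36.749   3.052  27.944]
tray [ 6.74682e+02  3.47450e+01 -7.40000e-02  2.05170e+01]
tray [ 6.74682e+02  3.47450e+01 -7.40000e-02  2.05170e+01]
```

```bash
cat >> h.py <<'E'
def tray(c):
    W=cloud(c); hsv=cv2.cvtColor(c['color'],cv2.COLOR_BGR2HSV); z=W[...,2]
    m=((hsv[...,1]>28)&(abs(hsv[...,0].astype(int)-66)<15)&(z>7)&(z<22)&(np.hypot(W[...,0]-666,W[...,1]-36)<115)).astype(np.uint8)
    n,L,st,_=cv2.connectedComponentsWithStats(m); i=1+st[1:,4].argmax()
    P=np.array([[40,91],[40,-91],[-40,-91],[-40,91]],np.float32)
    return fit(W[L==i][:,:2],P)
E
python3 - <<'E'
from h import *
for n in ('side','wrist'): print('tray',np.round(tray(dict(np.load('/tmp/%s.npz'%n))),3))
E
```

```text
tray [665.228  36.719   3.062   2.839]
tray [ 6.68016e+02  3.52410e+01 -8.90000e-02  1.17000e-01]
```

```bash
cat >> h.py <<'E'
TX,TY,TP=668.0,35.2,-0.089   # tray
def slot(xt,yt): 
    c,s=np.cos(TP),np.sin(TP); return TX+c*xt-s*yt, TY+s*xt+c*yt
def pose():
    o=manip.get_obs(); M=Ro.from_rotvec(o['tcp_rot']).as_matrix()
    return o['tool_pos'],np.arctan2(M[1,1],M[0,1]),o
def plan(*wps,step=200.,turn=.6):
    """waypoints (x,y,z,psi): prints each call's target row in tool axes: cm, az rad, rows needed"""
    p,ps,o=pose(); p=np.array(p); tilt=np.degrees(np.arccos(-Ro.from_rotvec(o['tcp_rot']).as_matrix()[2,2]))
    print('t %.1f at'%o['time_s'],p.round(1),'psi %.3f tilt %.2f w %.1f F'%(ps,tilt,o['width']),o['wrist_force'].round(1))
    for w in wps:
        q=np.array(w[:3]); d=q-p; dp=w[3]-ps; n=max(1,int(np.ceil(max(np.linalg.norm(d)/step,abs(dp)/turn))))
        for k in range(n):
            a=ps+dp*k/n; e=d/n
            x=-e[0]*np.sin(a)+e[1]*np.cos(a); y=e[0]*np.cos(a)+e[1]*np.sin(a)
            r=int(np.ceil(max(np.linalg.norm(e)/41,abs(dp/n)/.124)))
            print('  %.2f %.2f %.2f 0 0 %.3f  rows %d'%(x/10,y/10,-e[2]/10,-dp/n,r))
        p,ps=q,w[3]
def hover(b,psi,z=200,off=75): return (b[0]+off*np.sin(psi),b[1]-off*np.cos(psi),z,psi)
E
python3 - <<'E'
from h import *
plan(hover((566.7,-218.5),-.578))
E
```

```text
t 0.1 at [674.5  -0.  202.1] psi 0.000 tilt 0.08 w 87.4 F [ 0.7  0.3 -0.3]
  -14.07 -7.44 0.11 0 0 0.289  rows 4
  -15.60 -3.12 0.11 0 0 0.289  rows 4
```

jog_arm(commands="-14.1 -7.4 0.1 0 0 0.289 -1;-14.1 -7.4 0.1 0 0 0.289 -1;-14.1 -7.4 0.1 0 0 0.289 -1;-14.1 -7.4 0.1 0 0 0.289 -1;-14.1 -7.4 0.1 0 0 0.289 -1")

```text
time_s: 0.57
tool_pos: [596.6, -150.9, 201.9]
tcp_rot: [2.528, 1.861, -0.009]
wrist_force: [-0.1, -1.1, -0.5]
width: 87.0
gripper_force: 0.0
```

jog_arm(commands="-15.6 -3.1 0.1 0 0 0.289 -1;-15.6 -3.1 0.1 0 0 0.289 -1;-15.6 -3.1 0.1 0 0 0.289 -1;-15.6 -3.1 0.1 0 0 0.289 -1;-15.6 -3.1 0.1 0 0 0.289 -1")

```text
time_s: 0.98
tool_pos: [521.5, -290.5, 201.0]
tcp_rot: [2.769, 1.477, -0.007]
wrist_force: [-1.7, 0.1, 0.3]
width: 87.2
gripper_force: 0.0
```

```bash
cat >> h.py <<'E'
def pick(near,name=None,zg=33,half=0):
    c=cap('wrist',name); r=boxes(c,near,area=800)
    b=min(r,key=lambda a:np.hypot(a[0]-near[0],a[1]-near[1])); psi=b[2]+half
    psi=(psi+np.pi)%(2*np.pi)-np.pi
    plan((b[0],b[1],100,psi),(b[0],b[1],zg,psi)); return b
E
python3 - <<'E'
from h import *
pick((566.7,-218.5),'w1',half=np.pi)
E
```

```text
px [318 111] xy 569.8 -222.0 yaw 2.587 rms 0.2 zt 41.4 hue 19.0
t 1.0 at [ 524.  -286.4  200.9] psi -0.587 tilt 0.13 w 87.0 F [-0.1  1.2 -0.5]
  7.90 0.25 10.09 0 0 -0.031  rows 4
  0.00 0.00 6.70 0 0 -0.000  rows 2
```

jog_arm(commands="0 0 0 0 0 0 -1;0 0 0 0 0 0 -1;0 0 0 0 0 0 -1;0 0 0 0 0 0 -1")

```text
time_s: 1.37
tool_pos: [527.7, -280.1, 200.8]
tcp_rot: [-2.76, -1.5, -0.001]
wrist_force: [0.7, -0.2, 0.4]
width: 87.0
gripper_force: 0.0
```

```bash
python3 - <<'E'
from h import *
pick((566.7,-218.5),'w1',half=np.pi)
E
```

```text
px [320 128] xy 569.8 -222.0 yaw 2.586 rms 0.2 zt 41.3 hue 18.0
t 1.4 at [ 527.6 -280.3  200.8] psi -0.576 tilt 0.03 w 87.2 F [ 0.3 -0.1 -0.1]
  7.19 0.37 10.08 0 0 -0.020  rows 4
  0.00 0.00 6.70 0 0 -0.000  rows 2
```

View pics/w1.png

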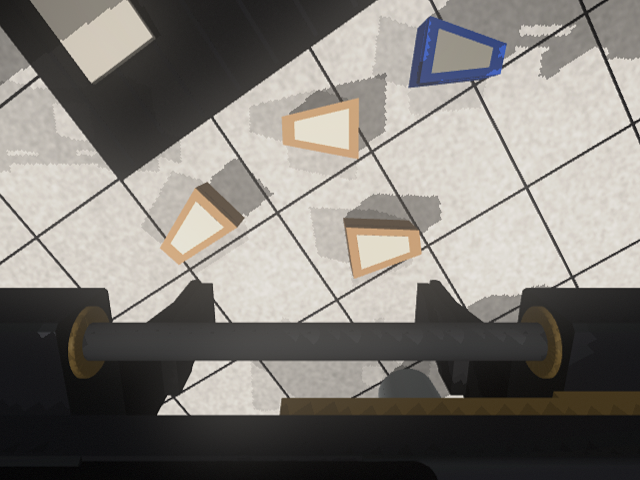

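The wrist view shows the target at (320,128) with its narrow end left, the other tall boxes at (385,245) and (203,225), and blue at (460,52). I'll descend on the first one.

jog_arm(commands="7.2 0.37 10 0 0 -0.02 -1;7.2 0.37 10 0 0 -0.02 -1;7.2 0.37 10 0 0 -0.02 -1;7.2 0.37 10 0 0 -0.02 -1;7.2 0.37 10 0 0 -0.02 -1")

```text
time_s: 1.83
tool_pos: [568.9, -220.3, 98.6]
tcp_rot: [-2.74, -1.528, 0.004]
wrist_force: [-1.0, 0.0, 0.2]
width: 87.2
gripper_force: 0.0
```

jog_arm(commands="0 0 0 0 0 0 -1;0 0 0 0 0 0 -1;0 0 3.5 0 0 0 -1;0 0 6.8 0 0 0 -1;0 0 6.8 0 0 0 -1")

```text
time_s: 2.25
tool_pos: [565.2, -223.2, 29.1]
tcp_rot: [-2.743, -1.519, 0.009]
wrist_force: [-1.9, 1.4, -2.0]
width: 86.7
gripper_force: 0.0
```

jog_arm(commands="0 0 0 0 0 0 -1;0 0 0 0 0 0 -1;0 0 0 0 0 0 1;0 0 0 0 0 0 1;0 0 0 0 0 0 1")

```text
time_s: 2.67
tool_pos: [570.3, -223.8, 34.6]
tcp_rot: [2.746, 1.523, 0.003]
wrist_force: [-0.1, -0.5, -1.0]
width: 74.3
gripper_force: 0.0
```

jog_arm(commands="0 0 0 0 0 0 1;0 0 0 0 0 0 1;0 0 0 0 0 0 1")

```text
time_s: 2.92
tool_pos: [569.4, -223.4, 33.2]
tcp_rot: [2.747, 1.524, 0.001]
wrist_force: [0.1, -0.2, 0.1]
width: 54.8
gripper_force: 0.0
```

```bash
python3 - <<'E'
from h import *
p,ps,o=pose(); print(p,ps,o['width'],o['gripper_force'])
a=cap('side');c=cap('wrist','w2'); boxes(a)
h=np.hstack([a['color'][100:300,280:480],c['color'][100:300,200:400]]);cv2.imwrite('pics/s2.png',cv2.resize(h,(800,400)))
E
```

```text
[ 569.39085916 -223.37016316   33.22074316] -0.557927740589969 54.8347942988507 0.0
px [336 175] xy 689.6 -232.2 yaw -0.686 rms 1.1 zt 42.8 hue 91.0
px [267 201] xy 792.5 -28.4 yaw -1.638 rms 31.8 zt 53.8 hue 78.0
px [366 192] xy 564.2 -216.5 yaw 2.570 rms 4.1 zt 46.0 hue 26.0
px [410 205] xy 427.2 -232.1 yaw -2.928 rms 2.2 zt 42.7 hue 21.0
px [330 318] xy 428.5 217.4 yaw -2.577 rms 1.2 zt 29.1 hue 23.0
px [261 334] xy 553.7 352.8 yaw -0.529 rms 0.8 zt 42.8 hue 22.0
px [299 353] xy 439.6 340.6 yaw 2.307 rms 0.7 zt 29.4 hue 23.0
```

View pics/s2.png

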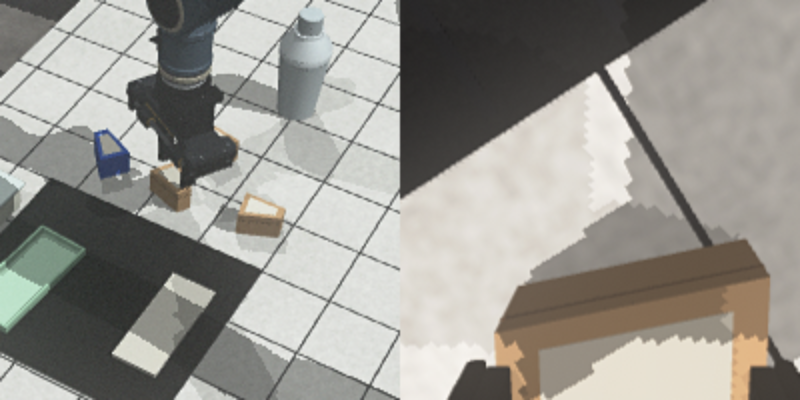

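The box is still upright between the fingers. I'll let the closing finish.

jog_arm(commands="0 0 0 0 0 0 1;0 0 0 0 0 0 1;0 0 0 0 0 0 1;0 0 0 0 0 0 1;0 0 0 0 0 0 1")

```text
time_s: 3.43
tool_pos: [569.3, -223.4, 32.9]
tcp_rot: [-2.747, -1.524, -0.0]
wrist_force: [0.2, -0.7, -0.0]
width: 13.8
gripper_force: 0.0
```

```bash
python3 - <<'E'
from h import *
p,ps,o=pose(); print(p,ps,o['width'],o['gripper_force'],o['wrist_force'])
c=cap('wrist','w3')
cv2.imwrite('pics/w3.png',cv2.resize(c['color'][150:450,100:550],(750,500)))
E
```

```text
[ 569.2774116  -223.38220821   32.90884484] -0.5580181906457166 13.773926997375696 0.0 [ 0.23753584 -0.66323483 -0.04803043]
```

View pics/w3.png

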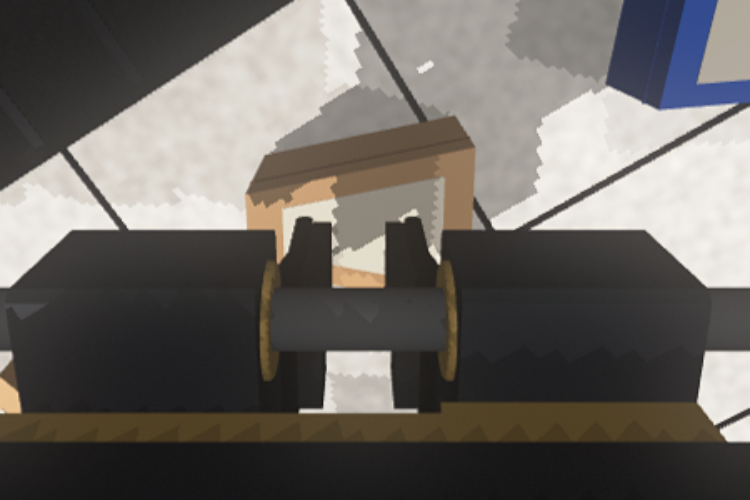

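```bash
python3 - <<'E'
from h import *
c=cap('wrist'); W=cloud(c); p,ps,o=pose()
R=np.array(c['R']);t=np.array(c['t']).ravel()
def proj(X): q=R@X+t; return c['cx']+c['fx']*q[0]/q[2],c['cy']+c['fy']*q[1]/q[2],q[2]
print('cam',-R.T@t,'fingertip proj',proj(p-[0,0,17]),'tcp',proj(p))
for uv in [(284,292),(340,292),(292,300),(338,300),(290,340),(320,305),(320,270),(300,240),(450,160),(210,285)]: print(uv,c['depth'][uv[1],uv[0]],W[uv[1],uv[0]].round(1))
tx=np.array([-np.sin(ps),np.cos(ps)]); 
boxes(c,area=400)
E
```

```text
cam [ 607.17171721 -161.43672093  215.01086529] fingertip proj (np.float64(315.8822345842527), np.float64(273.81113797202033), np.float64(211.18837307428635)) tcp (np.float64(316.00314021056175), np.float64(286.03474007898177), np.float64(194.8025775942891))
(284, 292) 160.68936 [ 564.  -207.7   65.5]
(340, 292) 160.15538 [ 582.8 -219.3   66. ]
(292, 300) 156.57481 [ 566.2 -210.7   70.1]
(338, 300) 155.92545 [ 581.3 -219.8   70.7]
(290, 340) 83.88641 [ 580.7 -194.3  139.6]
(320, 305) 189.57297 [ 567.4 -229.9   40.2]
(320, 270) 184.16371 [ 576.6 -215.    41. ]
(300, 240) 210.10135 [ 571.5 -204.5   12.3]
(450, 160) 210.63321 [ 658.2 -211.9    0.9]
(210, 285) 229.95961 [ 5.121e+02 -2.024e+02 -1.000e-01]
px [558 158] xy 692.8 -234.6 yaw -0.681 rms 1.1 zt 41.2 hue 75.0
px [316 275] xy 594.3 -202.5 yaw -2.767 rms 3.7 zt 68.4 hue 16.0
px [104 379] xy 430.1 -233.9 yaw -2.959 rms 3.0 zt 40.5 hue 16.0
px [291 379] xy 587.6 -235.1 yaw 2.539 rms 2.2 zt 102.9 hue 14.0
px [338 379] xy 596.8 -248.8 yaw 2.298 rms 2.0 zt 102.9 hue 14.0
```

```bash
python3 - <<'E'
from h import *
p,ps,o=pose()
for n in ('wrist','side','scene'):
    c=cap(n); W=cloud(c); v=cv2.cvtColor(c['color'],cv2.COLOR_BGR2HSV)[...,2]
    d=W[...,:2]-p[:2]; tx=-d[...,0]*np.sin(ps)+d[...,1]*np.cos(ps); ty=d[...,0]*np.cos(ps)+d[...,1]*np.sin(ps)
    m=(abs(tx)<40)&(abs(ty)<45)&(W[...,2]>45)&(W[...,2]<110)
    print(n,m.sum())
    for z0 in range(45,110,8):
        k=m&(W[...,2]>=z0)&(W[...,2]<z0+8)
        if k.sum(): print(z0,k.sum(),'tx',np.percentile(tx[k],[5,95]).round(),'ty',np.percentile(ty[k],[5,50,95]).round(),'v',v[k].mean().round())
E
```

```text
wrist 3131
45 9 tx [ 9. 11.] ty [-11.  -7.   9.] v 59.0
53 308 tx [ 9. 11.] ty [-12.  -4.  10.] v 51.0
61 414 tx [ 1. 11.] ty [-12.  -1.  10.] v 50.0
69 439 tx [ 9. 11.] ty [-12.   2.  10.] v 45.0
77 479 tx [ 7. 11.] ty [-11.  -4.  10.] v 42.0
85 268 tx [ 9. 11.] ty [-10.   3.   9.] v 40.0
93 45 tx [-10.   1.] ty [-7.  2.  6.] v 44.0
101 1151 tx [-9.  2.] ty [-8. -4.  7.] v 38.0
109 18 tx [2. 7.] ty [-9. -8.  7.] v 27.0
side 76
45 7 tx [ 1. 18.] ty [-32. -21.  17.] v 164.0
53 17 tx [-6. 10.] ty [-15. -12.   8.] v 65.0
61 15 tx [-4. 12.] ty [-16. -11.   3.] v 57.0
69 18 tx [ 1. 12.] ty [-15. -11.   6.] v 60.0
77 8 tx [ 2. 10.] ty [-18. -15.   5.] v 67.0
85 9 tx [ 8. 12.] ty [-17. -12.  -2.] v 56.0
93 1 tx [11. 11.] ty [-15. -15. -15.] v 60.0
101 1 tx [6. 6.] ty [-23. -23. -23.] v 59.0
scene 160
45 4 tx [ 8. 13.] ty [-6. -0.  8.] v 168.0
53 29 tx [-7. 14.] ty [-6.  9. 13.] v 92.0
61 22 tx [-6. 13.] ty [-7.  8. 12.] v 32.0
69 23 tx [-7. 14.] ty [-8.  8. 12.] v 33.0
77 17 tx [-6. 14.] ty [-8.  2. 14.] v 35.0
85 29 tx [-6. 13.] ty [-11.  12.  16.] v 34.0
93 25 tx [-1. 14.] ty [-8. 10. 17.] v 23.0
101 11 tx [ 2. 14.] ty [-10.  14.  21.] v 27.0
```

All three cameras put the fingertips near z = 53 while the reported TCP z is 33, so the real tips stand about 36 mm higher than the stated geometry implies. I'll open and lower that much, watching the force.

jog_arm(commands="0 0 0 0 0 0 -1;0 0 0 0 0 0 -1;0 0 0 0 0 0 -1;0 0 0 0 0 0 -1;0 0 0 0 0 0 -1")

```text
time_s: 4.1
tool_pos: [569.3, -223.4, 33.0]
tcp_rot: [2.747, 1.524, 0.0]
wrist_force: [0.5, 0.3, 0.0]
width: 26.9
gripper_force: 0.0
```

jog_arm(commands="0 0 0 0 0 0 -1;0 0 0 0 0 0 -1;0 0 0 0 0 0 -1;0 0 0 0 0 0 -1;0 0 0 0 0 0 -1")

```text
time_s: 4.52
tool_pos: [569.3, -223.3, 32.9]
tcp_rot: [-2.747, -1.524, -0.0]
wrist_force: [0.5, -0.2, -0.2]
width: 60.2
gripper_force: 0.0
```

jog_arm(commands="0 0 0.5 0 0 0 -1;0 0 1 0 0 0 -1;0 0 1.5 0 0 0 -1;0 0 1.5 0 0 0 -1;0 0 1.5 0 0 0 -1")

```text
time_s: 4.93
tool_pos: [568.8, -223.2, 17.2]
tcp_rot: [-2.746, -1.523, 0.001]
wrist_force: [0.1, -0.4, 0.3]
width: 85.6
gripper_force: 0.0
```

```bash
python3 - <<'E'
from h import *
p,ps,o=pose(); print(p,ps,o['width'],o['wrist_force'],o['joint_pos'])
for n in ('wrist','side'):
    c=cap(n,n+'5'); W=cloud(c); v=cv2.cvtColor(c['color'],cv2.COLOR_BGR2HSV)[...,2]
    d=W[...,:2]-p[:2]; tx=-d[...,0]*np.sin(ps)+d[...,1]*np.cos(ps); ty=d[...,0]*np.cos(ps)+d[...,1]*np.sin(ps)
    m=(abs(tx)<25)&(abs(ty)<75)&(abs(ty)>38)&(W[...,2]>8)&(W[...,2]<110)
    for z0 in range(5,100,8):
        k=m&(W[...,2]>=z0)&(W[...,2]<z0+8)
        if k.sum(): print(n,z0,k.sum(),'tx',np.percentile(tx[k],[5,95]).round(),'ty',np.percentile(ty[k],[5,50,95]).round(),'v',v[k].mean().round())
E
```

```text
[ 568.84382419 -223.19521701   17.2453866 ] -0.55795159320027 85.63945814609743 [ 0.10461653 -0.37259889  0.25607988] [ 0.22851598  0.5775282   0.10383106  1.84945506 -0.08594559  0.72016311
 -0.17760578]
wrist 29 16 tx [-6. 11.] ty [-50. -44.  49.] v 93.0
wrist 37 675 tx [-5. 11.] ty [-50.  42.  49.] v 73.0
wrist 45 712 tx [-2. 11.] ty [-50.  42.  49.] v 71.0
wrist 53 717 tx [ 2. 11.] ty [-51.  42.  50.] v 69.0
wrist 61 793 tx [ 5. 11.] ty [-52. -43.  51.] v 67.0
wrist 69 735 tx [-9. 11.] ty [-54. -43.  52.] v 63.0
wrist 77 439 tx [-10.  -0.] ty [-44.  42.  42.] v 44.0
wrist 85 1905 tx [-10.   3.] ty [-48. -43.  47.] v 42.0
wrist 93 1219 tx [-7. 10.] ty [-49. -48.  47.] v 30.0
side 5 3 tx [-21.  10.] ty [-67. -60. -52.] v 206.0
side 29 3 tx [-6.  7.] ty [-52. -52.  37.] v 90.0
side 37 26 tx [-10.  10.] ty [-55.  40.  48.] v 75.0
side 45 21 tx [-12.  10.] ty [-58. -51.  45.] v 58.0
side 53 25 tx [-5. 11.] ty [-58. -46.  47.] v 56.0
side 61 18 tx [-10.  11.] ty [-59. -55.  49.] v 59.0
side 69 9 tx [-6. 10.] ty [-20.  43.  54.] v 56.0
side 77 10 tx [-7. 12.] ty [39. 42. 48.] v 65.0
side 85 7 tx [-1.  4.] ty [39. 44. 48.] v 62.0
side 93 3 tx [3. 9.] ty [43. 47. 48.] v 61.0
```

Confirmed: tips at z of about 36.5 with a reported 17, so tip = reported + 19.5. Lowering another 20 mm and gripping.

jog_arm(commands="0 0 0.7 0 0 0 -1;0 0 1.4 0 0 0 -1;0 0 2 0 0 0 -1;0 0 2 0 0 0 -1;0 0 2 0 0 0 -1")

```text
time_s: 5.45
tool_pos: [568.7, -223.2, -2.8]
tcp_rot: [-2.746, -1.523, 0.001]
wrist_force: [-0.3, -0.2, -0.3]
width: 87.3
gripper_force: 0.0
```

jog_arm(commands="0 0 0 0 0 0 1;0 0 0 0 0 0 1;0 0 0 0 0 0 1;0 0 0 0 0 0 1;0 0 0 0 0 0 1")

```text
time_s: 5.87
tool_pos: [569.5, -223.4, -1.8]
tcp_rot: [2.747, 1.524, 0.001]
wrist_force: [-0.9, -0.0, 0.4]
width: 61.8
gripper_force: 30.5
```

jog_arm(commands="0 0 0 0 0 0 1;0 0 0 0 0 0 1;0 0 0 0 0 0 1")

```text
time_s: 6.12
tool_pos: [569.5, -223.4, -1.8]
tcp_rot: [2.747, 1.524, 0.001]
wrist_force: [0.6, -0.1, 1.6]
width: 61.8
gripper_force: 30.0
```

```bash
python3 - <<'E'
from h import *
x,y=slot(0,-58.5); p,ps,o=pose(); print(o['gripper_force'])
plan((p[0],p[1],80,ps),(x,y,80,TP),(x,y,3,TP))
E
```

```text
29.995917160995305
t 6.1 at [ 569.5 -223.4   -1.8] psi -0.558 tilt 0.02 w 61.8 F [ 0.6 -0.1  1.6]
  0.00 0.00 -8.18 0 0 -0.000  rows 2
  10.97 -1.34 -0.00 0 0 -0.235  rows 3
  10.98 1.24 -0.00 0 0 -0.235  rows 3
  0.00 0.00 7.70 0 0 -0.000  rows 2
```

jog_arm(commands="0 0 -4 0 0 0 1;0 0 -8.2 0 0 0 1;0 0 -8.2 0 0 0 1;0 0 -8.2 0 0 0 1")

```text
time_s: 6.45
tool_pos: [571.1, -224.1, 82.5]
tcp_rot: [2.744, 1.522, 0.006]
wrist_force: [-0.0, 0.2, -1.7]
width: 61.4
gripper_force: 30.0
```

jog_arm(commands="3.6 -0.4 0 0 0 -0.08 1;7.3 -0.9 0 0 0 -0.16 1;10.9 -1.34 0 0 0 -0.235 1;10.9 -1.34 0 0 0 -0.235 1")

```text
time_s: 6.78
tool_pos: [617.9, -112.6, 78.1]
tcp_rot: [-2.532, -1.85, -0.007]
wrist_force: [1.2, 1.2, -1.4]
width: 61.8
gripper_force: 30.0
```

jog_arm(commands="3.6 0.4 0 0 0 -0.08 1;7.3 0.8 0 0 0 -0.16 1;10.9 1.24 0 0 0 -0.235 1;10.9 1.24 0 0 0 -0.235 1;10.9 1.24 0 0 0 -0.235 1")

```text
time_s: 7.2
tool_pos: [661.2, -20.4, 77.8]
tcp_rot: [-2.309, -2.125, 0.002]
wrist_force: [-0.5, 0.7, -0.9]
width: 61.9
gripper_force: 30.0
```

jog_arm(commands="0 0 0 0 0 0 1;0 0 0 0 0 0 1;0 0 0 0 0 0 1")

```text
time_s: 7.45
tool_pos: [661.1, -26.5, 79.3]
tcp_rot: [-2.32, -2.118, 0.003]
wrist_force: [-0.4, 0.7, -1.7]
width: 61.9
gripper_force: 30.0
```

```bash
python3 - <<'E'
from h import *
x,y=slot(0,-58.5); y-=1.3
plan((x,y,80,TP),(x,y,3,TP)); c=cap('wrist','w6'); print(tray(c))
E
```

```text
t 7.5 at [661.1 -26.5  79.3] psi -0.091 tilt 0.10 w 61.9 F [-0.4  0.7 -1.7]
  0.23 0.15 -0.07 0 0 -0.002  rows 1
  0.00 0.00 7.70 0 0 -0.000  rows 2
(np.float64(668.8196984785174), np.float64(22.100287622891024), np.float64(3.0600933753689095), np.float64(2.1779288453858774))
```

jog_arm(commands="0.23 0.15 0 0 0 0 1;0.23 0.15 3 0 0 0 1;0.23 0.15 5.5 0 0 0 1;0.23 0.15 7 0 0 0 1;0.23 0.15 7 0 0 0 1")

```text
time_s: 7.92
tool_pos: [660.5, -22.5, 6.2]
tcp_rot: [-2.314, -2.118, 0.008]
wrist_force: [-0.2, 0.3, -1.8]
width: 61.7
gripper_force: 30.0
```

jog_arm(commands="0 0 0 0 0 0 1;0 0 0 0 0 0 1;0 0 0.6 0 0 0 1;0 0 0.6 0 0 0 1;0 0 0.6 0 0 0 1")

```text
time_s: 8.33
tool_pos: [663.9, -22.2, 4.5]
tcp_rot: [2.317, 2.121, 0.001]
wrist_force: [-1.2, -0.2, -2.5]
width: 61.7
gripper_force: 30.0
```

```bash
python3 - <<'E'
from h import *
x,y=slot(0,-58.5); y-=1.3
plan((x,y,3,TP)); 
E
```

```text
t 8.3 at [663.9 -22.2   4.5] psi -0.088 tilt 0.04 w 61.7 F [-1.2 -0.2 -2.5]
  -0.22 -0.09 0.15 0 0 0.001  rows 1
```

jog_arm(commands="-0.2 0 0.15 0 0 0 1;-0.2 0 0.15 0 0 0 1;-0.2 0 0.15 0 0 0 -1;-0.2 0 0.15 0 0 0 -1;-0.2 0 0.15 0 0 0 -1")

```text
time_s: 8.75
tool_pos: [663.8, -24.2, 2.8]
tcp_rot: [2.317, 2.121, 0.001]
wrist_force: [0.3, -0.4, -0.8]
width: 74.6
gripper_force: 0.0
```

jog_arm(commands="0 0 0 0 0 0 -1;0 0 0 0 0 0 -1;0 0 -3 0 0 0 -1;0 0 -7 0 0 0 -1;0 0 -11 0 0 0 -1")

```text
time_s: 9.17
tool_pos: [662.4, -24.2, 112.6]
tcp_rot: [-2.315, -2.12, 0.003]
wrist_force: [1.5, -0.7, 0.4]
width: 86.7
gripper_force: 0.0
```

```bash
python3 - <<'E'
from h import *
plan((563.8,-338,190,-.427))
E
```

```text
t 9.2 at [662.4 -24.2 112.6] psi -0.088 tilt 0.17 w 86.7 F [ 1.5 -0.7  0.4]
  -16.06 -3.53 -3.87 0 0 0.170  rows 5
  -16.43 -0.77 -3.87 0 0 0.170  rows 5
```

jog_arm(commands="-16.1 -3.5 -3.9 0 0 0.17 -1;-16.1 -3.5 -3.9 0 0 0.17 -1;-16.1 -3.5 -3.9 0 0 0.17 -1;-16.1 -3.5 -3.9 0 0 0.17 -1;-16.1 -3.5 -3.9 0 0 0.17 -1")

```text
time_s: 9.58
tool_pos: [611.8, -193.4, 154.0]
tcp_rot: [2.496, 1.896, -0.005]
wrist_force: [-1.0, -1.6, 0.2]
width: 86.9
gripper_force: 0.0
```

jog_arm(commands="-16.4 -0.8 -3.9 0 0 0.17 -1;-16.4 -0.8 -3.9 0 0 0.17 -1;-16.4 -0.8 -3.9 0 0 0.17 -1;-16.4 -0.8 -3.9 0 0 0.17 -1;-16.4 -0.8 -3.9 0 0 0.17 -1")

```text
time_s: 10.0
tool_pos: [560.6, -349.7, 192.9]
tcp_rot: [2.647, 1.677, -0.006]
wrist_force: [-0.4, -1.3, -0.7]
width: 87.0
gripper_force: 0.0
```

jog_arm(commands="0 0 0 0 0 0 -1;0 0 0 0 0 0 -1;0 0 0 0 0 0 -1;0 0 0 0 0 0 -1")

```text
time_s: 10.33
tool_pos: [565.8, -335.6, 189.9]
tcp_rot: [-2.639, -1.703, -0.001]
wrist_force: [-0.7, 1.1, 0.3]
width: 87.0
gripper_force: 0.0
```

```bash
sed -i 's/b\[0\],b\[1\],100,psi/b[0],b[1],90,psi/; s/zg=33/zg=-2/' h.py; python3 - <<'E'
from h import *
pick((563.8,-338),'w7'); boxes(cap('side'))
E
```

```text
px [313 220] xy 563.3 -336.6 yaw -0.411 rms 0.2 zt 41.2 hue 17.0
t 10.4 at [ 565.7 -335.9  190. ] psi -0.425 tilt 0.07 w 86.7 F [-0.6  1.   0.7]
  -0.16 -0.19 10.00 0 0 -0.014  rows 3
  0.00 0.00 9.20 0 0 -0.000  rows 3
px [389 170] xy 560.0 -333.8 yaw -0.412 rms 2.6 zt 41.8 hue 21.0
px [336 175] xy 690.1 -232.6 yaw -0.661 rms 1.6 zt 42.7 hue 91.0
px [267 201] xy 792.2 -27.9 yaw -1.611 rms 32.3 zt 53.4 hue 78.0
px [410 205] xy 427.1 -231.2 yaw -2.914 rms 1.2 zt 42.8 hue 20.0
px [303 219] xy 659.4 -20.2 yaw 3.043 rms 2.1 zt 46.2 hue 21.0
px [330 318] xy 428.2 217.1 yaw -2.621 rms 1.2 zt 29.2 hue 23.0
px [261 335] xy 553.0 353.4 yaw -0.516 rms 0.9 zt 43.1 hue 21.0
px [299 352] xy 439.9 340.0 yaw 2.318 rms 1.0 zt 29.3 hue 23.0
```

jog_arm(commands="-0.16 -0.2 4 0 0 -0.014 -1;-0.16 -0.2 8 0 0 -0.014 -1;-0.16 -0.2 12 0 0 -0.014 -1;-0.16 -0.2 15.5 0 0 -0.014 -1;-0.16 -0.2 17.5 0 0 -0.014 -1")

```text
time_s: 10.85
tool_pos: [560.4, -336.2, 11.0]
tcp_rot: [-2.624, -1.716, 0.004]
wrist_force: [-0.8, 0.7, -0.5]
width: 87.1
gripper_force: 0.0
```

jog_arm(commands="0 0 1 0 0 0 -1;0 0 1.7 0 0 0 -1;0 0 1.7 0 0 0 -1;0 0 1.7 0 0 0 -1;0 0 1.7 0 0 0 -1")

```text
time_s: 11.27
tool_pos: [563.8, -339.3, 0.3]
tcp_rot: [2.628, 1.716, 0.003]
wrist_force: [-0.1, -0.3, 0.8]
width: 87.1
gripper_force: 0.0
```

jog_arm(commands="0 0 0 0 0 0 1;0 0 0 0 0 0 1;0 0 0 0 0 0 1;0 0 0 0 0 0 1;0 0 0 0 0 0 1")

```text
time_s: 11.68
tool_pos: [562.6, -338.8, -1.3]
tcp_rot: [2.63, 1.717, 0.001]
wrist_force: [0.9, 0.1, 2.9]
width: 62.1
gripper_force: 30.5
```

jog_arm(commands="0 0 0 0 0 0 1;0 0 -2.5 0 0 0 1;0 0 -6 0 0 0 1;0 0 -9 0 0 0 1;0 0 -9 0 0 0 1")

```text
time_s: 12.1
tool_pos: [566.2, -341.1, 95.0]
tcp_rot: [2.622, 1.711, 0.009]
wrist_force: [1.2, -0.9, -0.2]
width: 61.6
gripper_force: 30.0
```

```bash
python3 - <<'E'
from h import *
x,y=slot(0,-19.5)
plan((x,y,88,TP)); 
E
```

```text
t 12.1 at [ 566.2 -341.1   95. ] psi -0.414 tilt 0.67 w 61.6 F [ 1.2 -0.9 -0.2]
  18.35 -2.60 0.35 0 0 -0.163  rows 5
  18.53 0.40 0.35 0 0 -0.163  rows 5
```

jog_arm(commands="4 -0.5 0 0 0 -0.035 1;8 -1.1 0 0 0 -0.07 1;12 -1.7 0 0 0 -0.1 1;16 -2.2 0 0 0 -0.14 1;18.2 -2.6 0 0 0 -0.163 1")

```text
time_s: 12.52
tool_pos: [613.1, -154.8, 87.9]
tcp_rot: [-2.472, -1.934, -0.004]
wrist_force: [0.5, 0.7, -1.3]
width: 61.6
gripper_force: 30.0
```

jog_arm(commands="4 0.1 0 0 0 -0.035 1;8 0.2 0 0 0 -0.07 1;12 0.3 0 0 0 -0.1 1;16 0.4 0 0 0 -0.14 1;18.2 0.4 0 0 0 -0.163 1")

```text
time_s: 12.93
tool_pos: [661.4, 20.8, 87.9]
tcp_rot: [-2.307, -2.129, -0.004]
wrist_force: [-0.1, 1.7, -0.1]
width: 61.6
gripper_force: 30.0
```

jog_arm(commands="0 0 0 0 0 0 1;0 0 0 0 0 0 1;0 0 0 0 0 0 1;0 0 0 0 0 0 1;0 0 0 0 0 0 1")

```text
time_s: 13.35
tool_pos: [660.6, 11.4, 88.3]
tcp_rot: [2.32, 2.118, -0.001]
wrist_force: [0.0, -1.3, -0.7]
width: 61.9
gripper_force: 30.0
```

```bash
python3 - <<'E'
from h import *
x,y=slot(0,-19.5)
plan((x,y-2.3,80,TP),(x,y-2.3,4,TP)); 
c=cap('wrist'); W=cloud(c)
E
```

```text
t 13.3 at [660.6  11.4  88.3] psi -0.091 tilt 0.06 w 61.9 F [ 0.  -1.3 -0.7]
  0.26 0.54 0.83 0 0 -0.002  rows 1
  0.00 0.00 7.60 0 0 -0.000  rows 2
```

jog_arm(commands="0.26 0.54 0 0 0 0 1;0.26 0.54 2 0 0 0 1;0.26 0.54 4 0 0 0 1;0.26 0.54 5 0 0 0 1;0.26 0.54 5 0 0 0 1")

```text
time_s: 13.82
tool_pos: [664.6, 15.4, 35.7]
tcp_rot: [-2.315, -2.119, 0.006]
wrist_force: [-0.8, -0.1, -1.5]
width: 61.9
gripper_force: 30.0
```

jog_arm(commands="0 0 0 0 0 0 1;0 0 1.5 0 0 0 1;0 0 2.7 0 0 0 1;0 0 3.5 0 0 0 1;0 0 3.5 0 0 0 1")

```text
time_s: 14.23
tool_pos: [666.6, 15.8, 2.9]
tcp_rot: [-2.317, -2.121, 0.0]
wrist_force: [-0.3, -1.0, -1.4]
width: 61.5
gripper_force: 30.1
```

jog_arm(commands="0 0 0 0 0 0 1;0 0 0 0 0 0 1")

```text
time_s: 14.4
tool_pos: [666.7, 15.8, 3.7]
tcp_rot: [2.317, 2.121, 0.0]
wrist_force: [0.9, -0.3, -0.7]
width: 61.9
gripper_force: 30.1
```

```bash
python3 - <<'E'
from h import *
x,y=slot(0,-19.5)
plan((x,y-2.3,3.5,TP))
E
```

```text
t 14.4 at [666.7  15.8   3.7] psi -0.088 tilt 0.02 w 61.9 F [ 0.9 -0.3 -0.7]
  -0.24 -0.02 0.02 0 0 0.001  rows 1
```

jog_arm(commands="-0.22 0 0.05 0 0 0 1;-0.22 0 0.05 0 0 0 1;-0.22 0 0.05 0 0 0 -1;-0.22 0 0.05 0 0 0 -1;-0.22 0 0.05 0 0 0 -1")

```text
time_s: 14.82
tool_pos: [666.6, 13.7, 3.3]
tcp_rot: [2.317, 2.121, 0.001]
wrist_force: [-0.4, 1.0, -0.2]
width: 74.5
gripper_force: 0.0
```

jog_arm(commands="0 0 0 0 0 0 -1;0 0 -2 0 0 0 -1;0 0 -6 0 0 0 -1;0 0 -10 0 0 0 -1;0 0 -14 0 0 0 -1")

```text
time_s: 15.23
tool_pos: [665.9, 13.7, 144.3]
tcp_rot: [-2.316, -2.121, 0.001]
wrist_force: [0.5, 0.7, 0.0]
width: 86.6
gripper_force: 0.0
```

```bash
python3 - <<'E'
from h import *
plan((430,-234,190,.22),step=195)
E
```

```text
t 15.2 at [665.9  13.7 144.3] psi -0.088 tilt 0.05 w 86.6 F [0.5 0.7 0. ]
  -13.37 -10.66 -2.28 0 0 -0.154  rows 5
  -11.58 -12.59 -2.28 0 0 -0.154  rows 5
```

jog_arm(commands="-13.4 -10.7 -2.3 0 0 -0.154 -1;-13.4 -10.7 -2.3 0 0 -0.154 -1;-13.4 -10.7 -2.3 0 0 -0.154 -1;-13.4 -10.7 -2.3 0 0 -0.154 -1;-13.4 -10.7 -2.3 0 0 -0.154 -1")

```text
time_s: 15.65
tool_pos: [543.1, -117.7, 167.1]
tcp_rot: [2.157, 2.282, -0.006]
wrist_force: [-0.4, -0.8, -0.4]
width: 86.8
gripper_force: 0.0
```

jog_arm(commands="-11.6 -12.6 -2.3 0 0 -0.154 -1;-11.6 -12.6 -2.3 0 0 -0.154 -1;-11.6 -12.6 -2.3 0 0 -0.154 -1;-11.6 -12.6 -2.3 0 0 -0.154 -1;-11.6 -12.6 -2.3 0 0 -0.154 -1")

```text
time_s: 16.07
tool_pos: [424.8, -240.7, 190.0]
tcp_rot: [1.976, 2.441, -0.005]
wrist_force: [-0.2, -0.0, 0.7]
width: 87.2
gripper_force: 0.0
```

jog_arm(commands="0 0 0 0 0 0 -1;0 0 0 0 0 0 -1;0 0 0 0 0 0 -1;0 0 0 0 0 0 -1;0 0 0 0 0 0 -1")

```text
time_s: 16.48
tool_pos: [430.9, -233.1, 188.6]
tcp_rot: [-1.96, -2.454, -0.0]
wrist_force: [-0.3, 0.3, -0.7]
width: 86.8
gripper_force: 0.0
```

```bash
python3 - <<'E'
from h import *
pick((430,-234),'w8',half=np.pi); boxes(cap('side'))
E
```

```text
px [316 220] xy 430.5 -234.0 yaw -2.941 rms 0.3 zt 41.3 hue 18.0
t 16.5 at [ 430.7 -233.4  188.6] psi 0.222 tilt 0.03 w 86.6 F [-0.5  0.6  0.3]
  -0.05 -0.04 9.86 0 0 0.022  rows 3
  0.00 0.00 9.20 0 0 -0.000  rows 3
px [336 175] xy 688.7 -231.5 yaw -0.695 rms 1.5 zt 42.3 hue 91.0
px [267 201] xy 791.7 -27.4 yaw -1.621 rms 31.9 zt 53.5 hue 78.0
px [410 205] xy 427.1 -229.7 yaw -3.002 rms 1.3 zt 42.9 hue 20.0
px [300 225] xy 661.6 -4.6 yaw -1.665 rms 12.5 zt 46.1 hue 22.0
px [330 318] xy 427.8 217.2 yaw -2.617 rms 1.3 zt 29.1 hue 23.0
px [261 334] xy 552.6 353.6 yaw -0.531 rms 1.0 zt 42.7 hue 22.0
px [299 353] xy 440.3 340.2 yaw 2.293 rms 0.7 zt 29.2 hue 23.0
```

jog_arm(commands="0.1 0 4 0 0 0.02 -1;0.1 0 8 0 0 0.02 -1;0.1 0 12 0 0 0.02 -1;0.1 0 15.5 0 0 0.02 -1;0.1 0 17.5 0 0 0.02 -1")

```text
time_s: 17.0
tool_pos: [427.8, -232.0, 10.4]
tcp_rot: [-1.984, -2.429, 0.002]
wrist_force: [0.2, -0.5, 0.7]
width: 87.0
gripper_force: 0.0
```

jog_arm(commands="0 0 1 0 0 0 -1;0 0 1.6 0 0 0 -1;0 0 1.6 0 0 0 -1;0 0 1.6 0 0 0 -1;0 0 1.6 0 0 0 -1")

```text
time_s: 17.42
tool_pos: [431.0, -234.1, -0.7]
tcp_rot: [1.987, 2.43, 0.001]
wrist_force: [0.5, -0.2, -0.1]
width: 86.9
gripper_force: 0.0
```

jog_arm(commands="0 0 0 0 0 0 1;0 0 0 0 0 0 1;0 0 0 0 0 0 1;0 0 0 0 0 0 1;0 0 0 0 0 0 1")

```text
time_s: 17.83
tool_pos: [430.0, -233.6, -1.8]
tcp_rot: [1.988, 2.432, 0.001]
wrist_force: [0.1, 0.7, 1.5]
width: 61.8
gripper_force: 30.6
```

jog_arm(commands="0 0 0 0 0 0 1;0 0 -2.5 0 0 0 1;0 0 -6 0 0 0 1;0 0 -9 0 0 0 1;0 0 -9 0 0 0 1")

```text
time_s: 18.25
tool_pos: [433.2, -235.3, 92.9]
tcp_rot: [1.983, 2.424, 0.004]
wrist_force: [0.8, -0.1, -0.7]
width: 61.6
gripper_force: 30.1
```

```bash
python3 - <<'E'
from h import *
x,y=slot(0,19.5)
plan((x,y,88,TP),step=190)
E
```

```text
t 18.2 at [ 433.2 -235.3   92.9] psi 0.200 tilt 0.59 w 61.6 F [ 0.8 -0.1 -0.7]
  11.86 14.47 0.25 0 0 0.144  rows 5
  13.82 12.61 0.25 0 0 0.144  rows 5
```

jog_arm(commands="2.4 2.9 0 0 0 0.03 1;4.8 5.8 0 0 0 0.06 1;7.1 8.7 0 0 0 0.09 1;9.5 11.6 0 0 0 0.12 1;11.9 14.5 0 0 0 0.144 1")

```text
time_s: 18.67
tool_pos: [548.3, -86.6, 87.1]
tcp_rot: [-2.16, -2.28, 0.001]
wrist_force: [0.6, -1.0, -0.2]
width: 61.8
gripper_force: 30.1
```

jog_arm(commands="2.8 2.5 0 0 0 0.03 1;5.6 5 0 0 0 0.06 1;8.4 7.6 0 0 0 0.09 1;11.2 10.1 0 0 0 0.12 1;13.8 12.6 0 0 0 0.144 1")

```text
time_s: 19.08
tool_pos: [666.3, 58.9, 86.6]
tcp_rot: [-2.316, -2.12, 0.002]
wrist_force: [0.4, 0.0, -1.0]
width: 61.6
gripper_force: 30.1
```

jog_arm(commands="0 0 0 0 0 0 1;0 0 0 0 0 0 1;0 0 0 0 0 0 1;0 0 0 0 0 0 1;0 0 0 0 0 0 1")

```text
time_s: 19.5
tool_pos: [665.4, 54.7, 87.7]
tcp_rot: [2.32, 2.119, -0.002]
wrist_force: [-0.3, 0.0, -1.0]
width: 61.7
gripper_force: 30.1
```

```bash
python3 - <<'E'
from h import *
x,y=slot(0,19.5)
plan((x,y+.5,36,TP),(x,y+.5,4,TP))
E
```

```text
t 19.5 at [665.4  54.7  87.7] psi -0.090 tilt 0.07 w 61.7 F [-0.3  0.  -1. ]
  0.08 0.42 5.17 0 0 -0.001  rows 2
  0.00 0.00 3.20 0 0 -0.000  rows 1
```

jog_arm(commands="0 0.42 0 0 0 0 1;0 0.42 2 0 0 0 1;0 0.42 4 0 0 0 1;0 0.42 5 0 0 0 1;0 0.42 5 0 0 0 1")

```text
time_s: 19.92
tool_pos: [668.3, 55.5, 35.3]
tcp_rot: [-2.316, -2.119, 0.007]
wrist_force: [-0.7, -0.2, -1.2]
width: 61.7
gripper_force: 30.1
```

jog_arm(commands="0 0 0 0 0 0 1;0 0 1.5 0 0 0 1;0 0 2.7 0 0 0 1;0 0 3.4 0 0 0 1;0 0 3.4 0 0 0 1")

```text
time_s: 20.33
tool_pos: [670.0, 56.3, 3.0]
tcp_rot: [-2.316, -2.121, 0.002]
wrist_force: [-0.0, -1.3, -0.7]
width: 62.0
gripper_force: 30.0
```

jog_arm(commands="0 0 0 0 0 0 1;0 0 0 0 0 0 1")

```text
time_s: 20.5
tool_pos: [670.8, 56.4, 4.5]
tcp_rot: [2.317, 2.121, 0.001]
wrist_force: [0.2, -0.9, -1.2]
width: 61.6
gripper_force: 30.0
```

```bash
python3 - <<'E'
from h import *
x,y=slot(0,19.5)
plan((x,y+.5,3,TP))
E
```

```text
t 20.5 at [670.8  56.4   4.5] psi -0.088 tilt 0.04 w 61.6 F [ 0.2 -0.9 -1.2]
  -0.14 -0.09 0.15 0 0 0.001  rows 1
```

jog_arm(commands="-0.14 -0.1 0.1 0 0 0 1;-0.14 -0.1 0.1 0 0 0 1;-0.14 -0.1 0.1 0 0 0 -1;-0.14 -0.1 0.1 0 0 0 -1;-0.14 -0.1 0.1 0 0 0 -1")

```text
time_s: 20.92
tool_pos: [669.6, 55.1, 3.4]
tcp_rot: [2.317, 2.121, 0.001]
wrist_force: [-0.8, 0.5, -0.6]
width: 74.8
gripper_force: 0.0
```

jog_arm(commands="0 0 0 0 0 0 -1;0 0 -2 0 0 0 -1;0 0 -6 0 0 0 -1;0 0 -10 0 0 0 -1;0 0 -14 0 0 0 -1")

```text
time_s: 21.33
tool_pos: [668.8, 55.0, 144.3]
tcp_rot: [-2.317, -2.121, 0.001]
wrist_force: [1.3, -0.5, -0.5]
width: 87.2
gripper_force: 0.0
```

```bash
python3 - <<'E'
from h import *
for n in ('side','scene'):
    W=cloud(np.load('/tmp/%s.npz'%n)); m=(W[...,2]>60)&(W[...,2]<150)&(W[...,0]>400)&(W[...,0]<620)&(W[...,1]>430)&(W[...,1]<650)
    print(n,np.percentile(W[m],[3,97],axis=0).round())
boxes(cap('side'))
plan((555.6,351.5,190,-.53),step=195)
E
```

```text
side [[479. 473.  68.]
 [561. 555. 150.]]
scene [[501. 469.  65.]
 [572. 545. 149.]]
px [336 175] xy 688.8 -230.6 yaw -0.680 rms 1.6 zt 42.5 hue 90.0
px [266 203] xy 794.7 -12.1 yaw 1.475 rms 26.4 zt 53.1 hue 76.0
px [295 229] xy 662.5 18.3 yaw -1.639 rms 20.5 zt 46.5 hue 22.0
px [330 318] xy 427.8 217.7 yaw -2.605 rms 1.2 zt 29.5 hue 23.0
px [261 334] xy 553.8 353.0 yaw -0.534 rms 1.0 zt 42.7 hue 22.0
px [299 353] xy 439.3 340.9 yaw 2.308 rms 0.9 zt 29.3 hue 22.0
t 21.4 at [674.5  55.7 154.3] psi -0.088 tilt 0.87 w 86.7 F [ 1.8 -1.   5.4]
  14.21 -7.23 -1.78 0 0 0.221  rows 4
  12.28 -10.16 -1.78 0 0 0.221  rows 4
```

jog_arm(commands="14.2 -7 -2.7 0 0 0.221 -1;14.2 -7 -2.7 0 0 0.221 -1;14.2 -7 -2.7 0 0 0.221 -1;14.2 -7 -2.7 0 0 0.221 -1;14.2 -7 -2.7 0 0 0.221 -1")

```text
time_s: 21.8
tool_pos: [608.6, 214.2, 171.4]
tcp_rot: [-2.519, -1.867, -0.007]
wrist_force: [0.1, 1.9, -0.2]
width: 86.9
gripper_force: 0.0
```

jog_arm(commands="12.3 -10 -1.8 0 0 0.221 -1;12.3 -10 -1.8 0 0 0.221 -1;12.3 -10 -1.8 0 0 0.221 -1;12.3 -10 -1.8 0 0 0.221 -1;12.3 -10 -1.8 0 0 0.221 -1")

```text
time_s: 22.22
tool_pos: [549.2, 361.0, 188.6]
tcp_rot: [-2.709, -1.577, -0.004]
wrist_force: [-1.4, 2.1, 0.1]
width: 86.9
gripper_force: 0.0
```

jog_arm(commands="0 0 0 0 0 0 -1;0 0 0 0 0 0 -1;0 0 0 0 0 0 -1;0 0 0 0 0 0 -1;0 0 0 0 0 0 -1")

```text
time_s: 22.63
tool_pos: [555.0, 348.5, 187.9]
tcp_rot: [2.727, 1.558, -0.0]
wrist_force: [0.7, -0.2, -0.5]
width: 87.0
gripper_force: 0.0
```

```bash
python3 - <<'E'
from h import *
pick((555.6,351.5),'w9'); c=cap('side','s9'); 
cv2.imwrite('pics/s9c.png',cv2.resize(c['color'][140:380,220:460],(600,600),interpolation=cv2.INTER_CUBIC))
E
```

```text
px [315 214] xy 556.3 351.5 yaw -0.538 rms 0.2 zt 41.3 hue 17.0
t 22.7 at [554.8 348.9 187.9] psi -0.532 tilt 0.02 w 87.4 F [0.9 0.  0.1]
  0.30 -0.00 9.79 0 0 0.006  rows 3
  0.00 0.00 9.20 0 0 -0.000  rows 3
```

View pics/s9c.png

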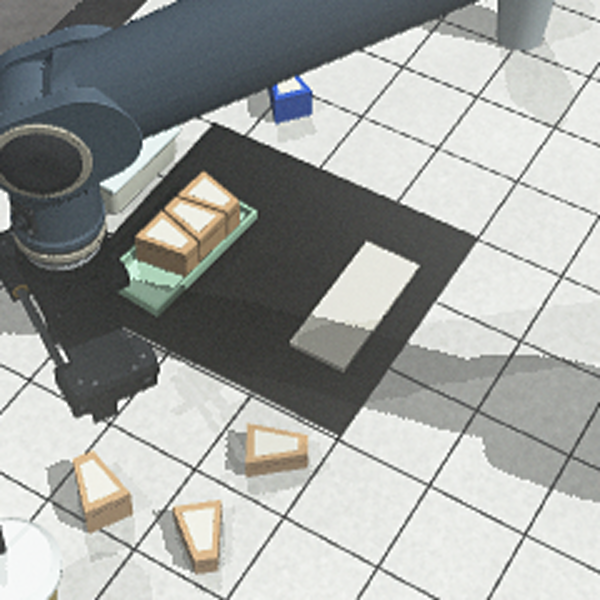

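The side crop shows the first three boxes head to tail in the tray at (190,225), with the last tall box at (100,490) and the low boxes at (277,448) and (198,535). Picking the fourth.

jog_arm(commands="0.4 0 4 0 0 0 -1;0.4 0 8 0 0 0 -1;0.4 0 12 0 0 0 -1;0.4 0 15.5 0 0 0 -1;0.4 0 17.5 0 0 0 -1")

```text
time_s: 23.15
tool_pos: [554.0, 351.8, 8.6]
tcp_rot: [2.725, 1.561, -0.01]
wrist_force: [-0.4, -0.7, -1.7]
width: 87.1
gripper_force: 0.0
```

jog_arm(commands="0 0 1 0 0 0 -1;0 0 1.5 0 0 0 -1;0 0 1.5 0 0 0 -1;0 0 1.5 0 0 0 -1;0 0 1.5 0 0 0 -1")

```text
time_s: 23.57
tool_pos: [557.6, 354.6, 0.0]
tcp_rot: [-2.726, -1.562, -0.006]
wrist_force: [-0.5, 0.5, 0.8]
width: 86.9
gripper_force: 0.0
```

jog_arm(commands="0 0 0 0 0 0 1;0 0 0 0 0 0 1;0 0 0 0 0 0 1;0 0 0 0 0 0 1;0 0 0 0 0 0 1")

```text
time_s: 23.98
tool_pos: [556.5, 353.8, -1.7]
tcp_rot: [2.726, 1.562, 0.001]
wrist_force: [-0.4, 0.3, 1.8]
width: 61.9
gripper_force: 30.5
```

jog_arm(commands="0 0 0 0 0 0 1;0 0 -2.5 0 0 0 1;0 0 -6 0 0 0 1;0 0 -9 0 0 0 1;0 0 -9 0 0 0 1")

```text
time_s: 24.4
tool_pos: [559.9, 356.2, 94.6]
tcp_rot: [-2.725, -1.561, -0.018]
wrist_force: [1.7, 1.0, 0.7]
width: 61.6
gripper_force: 30.1
```

```bash
python3 - <<'E'
from h import *
x,y=slot(0,58.5)
plan((x,y,90,TP),step=195)
E
```

```text
t 24.4 at [559.9 356.2  94.6] psi -0.530 tilt 0.67 w 61.6 F [1.7 1.  0.7]
  -8.47 11.53 0.23 0 0 -0.221  rows 4
  -10.79 9.40 0.23 0 0 -0.221  rows 4
```

jog_arm(commands="-2.1 2.9 0 0 0 -0.055 1;-4.2 5.8 0 0 0 -0.11 1;-6.3 8.6 0 0 0 -0.165 1;-8.5 11.5 0 0 0 -0.221 1;-8.5 11.5 0 0 0 -0.221 1")

```text
time_s: 24.82
tool_pos: [616.2, 210.5, 87.4]
tcp_rot: [2.542, 1.835, -0.005]
wrist_force: [0.7, -2.8, -0.1]
width: 62.2
gripper_force: 30.1
```

jog_arm(commands="-2.7 2.4 0 0 0 -0.055 1;-5.4 4.8 0 0 0 -0.11 1;-8.1 7 0 0 0 -0.165 1;-10.7 9.4 0 0 0 -0.221 1;-10.7 9.4 0 0 0 -0.221 1")

```text
time_s: 25.23
tool_pos: [672.3, 80.0, 87.3]
tcp_rot: [2.324, 2.105, -0.005]
wrist_force: [1.4, -1.7, -1.0]
width: 61.7
gripper_force: 30.1
```

jog_arm(commands="0 0 0 0 0 0 1;0 0 0 0 0 0 1;0 0 0 0 0 0 1;0 0 0 0 0 0 1;0 0 0 0 0 0 1")

```text
time_s: 25.65
tool_pos: [669.0, 93.6, 87.9]
tcp_rot: [-2.314, -2.124, -0.0]
wrist_force: [-0.1, -0.7, -0.8]
width: 61.7
gripper_force: 30.1
```

```bash
python3 - <<'E'
from h import *
x,y=slot(0,58.5)
plan((x,y+2,36,TP),(x,y+2,4,TP))
E
```

```text
t 25.6 at [669.   93.6  87.9] psi -0.086 tilt 0.04 w 61.7 F [-0.1 -0.7 -0.8]
  0.23 0.41 5.19 0 0 0.003  rows 2
  0.00 0.00 3.20 0 0 -0.000  rows 1
```

jog_arm(commands="0.15 0.4 0 0 0 0 1;0.15 0.4 2 0 0 0 1;0.15 0.4 4 0 0 0 1;0.15 0.4 5 0 0 0 1;0.15 0.4 5 0 0 0 1")

```text
time_s: 26.07
tool_pos: [671.5, 93.0, 35.1]
tcp_rot: [-2.314, -2.12, 0.007]
wrist_force: [-0.1, -0.0, -0.1]
width: 61.7
gripper_force: 30.1
```

jog_arm(commands="0 0 0 0 0 0 1;0 0 1.5 0 0 0 1;0 0 2.7 0 0 0 1;0 0 3.4 0 0 0 1;0 0 3.4 0 0 0 1")

```text
time_s: 26.48
tool_pos: [673.2, 92.9, 3.1]
tcp_rot: [-2.317, -2.121, 0.001]
wrist_force: [-0.1, 0.8, -1.0]
width: 61.6
gripper_force: 30.0
```

jog_arm(commands="0 0 0 0 0 0 1;0 0 0 0 0 0 1")

```text
time_s: 26.65
tool_pos: [673.9, 92.9, 4.5]
tcp_rot: [2.317, 2.121, 0.001]
wrist_force: [0.7, 0.4, -0.7]
width: 61.9
gripper_force: 30.0
```

```bash
python3 - <<'E'
from h import *
x,y=slot(0,58.5)
plan((x,y+2,3,TP))
E
```

```text
t 26.6 at [673.9  92.9   4.5] psi -0.088 tilt 0.04 w 61.9 F [ 0.7  0.4 -0.7]
  0.25 -0.10 0.15 0 0 0.001  rows 1
```

jog_arm(commands="0.2 -0.1 0.1 0 0 0 1;0.25 -0.1 0.1 0 0 0 1;0.25 -0.1 0.1 0 0 0 -1;0.25 -0.1 0.1 0 0 0 -1;0.25 -0.1 0.1 0 0 0 -1")

```text
time_s: 27.07
tool_pos: [673.1, 95.5, 3.4]
tcp_rot: [2.317, 2.121, 0.001]
wrist_force: [-0.1, 0.2, 0.5]
width: 74.5
gripper_force: 0.0
```

jog_arm(commands="0 0 0 0 0 0 -1;0 0 -2 0 0 0 -1;0 0 -6 0 0 0 -1;0 0 -10 0 0 0 -1;0 0 -14 0 0 0 -1")

```text
time_s: 27.48
tool_pos: [672.4, 95.3, 144.3]
tcp_rot: [-2.317, -2.121, 0.001]
wrist_force: [0.9, -0.1, -0.1]
width: 86.8
gripper_force: 0.0
```

jog_arm(commands="-4 0 -3 0 0 0 -1;-7 0 -7 0 0 0 -1;-7 0 -7 0 0 0 -1;-7 0 -7 0 0 0 -1;-7 0 -7 0 0 0 -1")

```text
time_s: 27.9
tool_pos: [666.6, 25.9, 213.0]
tcp_rot: [-2.318, -2.12, -0.002]
wrist_force: [-0.7, 0.1, -1.7]
width: 87.2
gripper_force: 0.0
```

```bash
cat >> h.py <<'E'
def rowcheck(c,zlo,zhi,frame=(TX,TY,TP),near=(668,35.2),area=300):
    """split the boxes by their white labels (label = inner face) -> poses in frame"""
    W=cloud(c); z=W[...,2]; hsv=cv2.cvtColor(c['color'],cv2.COLOR_BGR2HSV)
    m=((z>zlo)&(z<zhi)&(hsv[...,1]<50)&(np.hypot(W[...,0]-near[0],W[...,1]-near[1])<110)).astype(np.uint8)
    m=cv2.erode(m,np.ones((2,2)));n,L,st,_=cv2.connectedComponentsWithStats(m,connectivity=4)
    for i in range(1,n):
        if st[i,4]<area: continue
        p=W[L==i][:,:2]; h=cv2.convexHull(p.astype(np.float32))[:,0]
        q=cv2.approxPolyDP(h.reshape(-1,1,2),4,True)[:,0]; M=cv2.moments(h); g=np.array([M['m10'],M['m01']])/M['m00']
        d=g-frame[:2]; c_,s_=np.cos(frame[2]),np.sin(frame[2])
        F=lambda v:np.array([c_*v[0]+s_*v[1],-s_*v[0]+c_*v[1]])
        print(st[i,4],'centroid in frame',F(d).round(1),'z',np.median(W[L==i][:,2]).round(1),'corners',[tuple(F(v-frame[:2]).round(0)) for v in q])
E
python3 - <<'E'
from h import *
plan((0,0,0,0)); c=cap('wrist','w10'); np.savez('/tmp/w10.npz',**c); print(tray(c)); rowcheck(c,38,52)
E
```

```text
t 27.9 at [666.6  25.9 213. ] psi -0.089 tilt 0.07 w 87.2 F [-0.7  0.1 -1.7]
  -2.13 -16.54 5.33 0 0 -0.022  rows 5
  -1.76 -16.59 5.33 0 0 -0.022  rows 5
  -1.39 -16.62 5.33 0 0 -0.022  rows 5
  -1.02 -16.65 5.33 0 0 -0.022  rows 5
(np.float64(667.7984754806167), np.float64(35.139821178625354), np.float64(-0.09156863409312965), np.float64(1.7338532261132409))
1360 centroid in frame [-4.6 59.1] z 44.7 corners [(np.float64(19.0), np.float64(66.0)), (np.float64(-23.0), np.float64(74.0)), (np.float64(-23.0), np.float64(45.0)), (np.float64(19.0), np.float64(53.0))]
1226 centroid in frame [ 3.3 18.7] z 44.7 corners [(np.float64(21.0), np.float64(34.0)), (np.float64(-20.0), np.float64(25.0)), (np.float64(-21.0), np.float64(13.0)), (np.float64(21.0), np.float64(4.0))]
405 centroid in frame [ 96.4 -18.5] z 50.8 corners [(np.float64(109.0), np.float64(10.0)), (np.float64(88.0), np.float64(6.0)), (np.float64(90.0), np.float64(-62.0)), (np.float64(100.0), np.float64(-45.0))]
1142 centroid in frame [ -3.6 -20.4] z 44.7 corners [(np.float64(20.0), np.float64(-15.0)), (np.float64(-22.0), np.float64(-6.0)), (np.float64(-22.0), np.float64(-35.0)), (np.float64(20.0), np.float64(-27.0))]
1064 centroid in frame [  9.3 -55.9] z 44.7 corners [(np.float64(27.0), np.float64(-41.0)), (np.float64(-14.0), np.float64(-50.0)), (np.float64(-14.0), np.float64(-62.0)), (np.float64(28.0), np.float64(-70.0))]
```

View pics/w10.png

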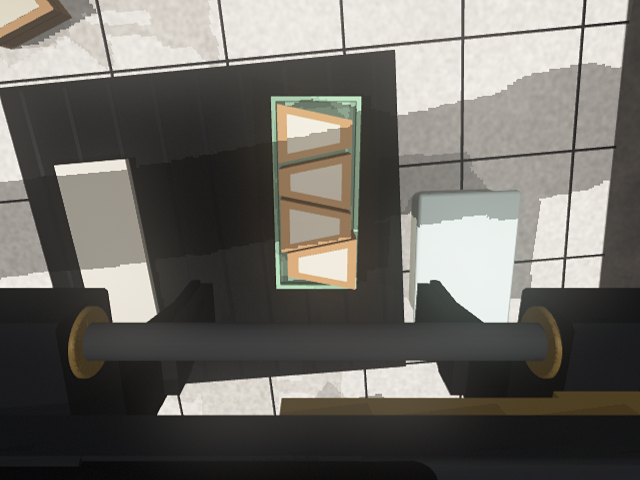

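The wrist view shows all four tall boxes head to tail, flush on the tray floor (tops all z = 44.7). The one at (322,265) sits about 6 mm towards +x, within the 12 mm limit. Next, the board at (105,240).

```bash
python3 - <<'E'
from h import *
plan((460,-48,200,0.))
E
```

```text
t 27.9 at [665.8  27.4 211.4] psi -0.087 tilt 0.15 w 87.2 F [ 0.3  0.6 -0.9]
  -4.65 -9.92 0.57 0 0 -0.043  rows 3
  -4.21 -10.12 0.57 0 0 -0.043  rows 3
```

jog_arm(commands="-1.5 -3.3 0.2 0 0 -0.014 -1;-3 -6.6 0.4 0 0 -0.028 -1;-4.6 -9.9 0.5 0 0 -0.043 -1;-4.6 -9.9 0.5 0 0 -0.043 -1;-4.6 -9.9 0.5 0 0 -0.043 -1")

```text
time_s: 28.37
tool_pos: [561.3, -10.2, 205.8]
tcp_rot: [-2.267, -2.17, 0.005]
wrist_force: [0.9, 0.6, 0.8]
width: 87.0
gripper_force: 0.0
```

jog_arm(commands="-1.4 -3.3 0.2 0 0 -0.014 -1;-2.8 -6.6 0.4 0 0 -0.028 -1;-4.2 -10.1 0.5 0 0 -0.043 -1;-4.2 -10.1 0.5 0 0 -0.043 -1;-4.2 -10.1 0.5 0 0 -0.043 -1")

```text
time_s: 28.78
tool_pos: [460.7, -47.8, 202.2]
tcp_rot: [-2.222, -2.219, 0.001]
wrist_force: [-0.2, 0.9, 0.5]
width: 87.1
gripper_force: 0.0
```

jog_arm(commands="0 0 0 0 0 0 -1;0 0 0 0 0 0 -1;0 0 0 0 0 0 -1;0 0 0 0 0 0 -1")

```text
time_s: 29.12
tool_pos: [462.2, -48.1, 202.8]
tcp_rot: [-2.222, -2.221, -0.0]
wrist_force: [-0.1, -0.4, -0.0]
width: 87.0
gripper_force: 0.0
```

```bash
python3 - <<'E'
from h import *
c=cap('wrist','w11'); wedges(c,5,20); b=rectfit(c,5.5,14,460,2,68,170,98); print(np.round(b,3))
a=b[2]; a=(a+np.pi/2)%np.pi-np.pi/2
plan((b[0],b[1],30,a),(b[0],b[1],-17,a))
E
```

```text
[532 111] 4203 zt16.2 mean [639.3  29.7] rect [667.8  33.7] [179.7  81.6] 85.1 hsv [ 46.  62. 108.]
[602   8] 388 zt15.5 mean [700.1 120.8] rect [694.8 122.1] [ 9.1 42.9] 76.7 hsv [ 59.  48. 190.]
[313 149] 14395 zt9.4 mean [459.6   7.4] rect [459.6   2.1] [169.7  68.2] 89.8 hsv [ 19.  23. 196.]
[606  60] 65 zt15.2 mean [708.9  80.1] rect [705.5  79.9] [15.6  3.8] 4.1 hsv [ 51.  48. 104.]
[629 205] 763 zt18.2 mean [754.4 -55.6] rect [754.5 -51.7] [65.7  3.5] 87.7 hsv [ 24.  27. 113.]
[ 4.59599e+02  2.10700e+00 -4.00000e-03  1.95000e-01]
t 29.2 at [462.  -48.3 202.7] psi -0.001 tilt 0.01 w 87.1 F [-1.1  0.  -0.1]
  5.04 -0.24 17.27 0 0 0.003  rows 5
  0.00 0.00 4.70 0 0 -0.000  rows 2
```

jog_arm(commands="1.2 -0.1 4 0 0 0 -1;2.4 -0.2 8 0 0 0 -1;3.6 -0.24 12 0 0 0 -1;5 -0.24 16 0 0 0 -1;5.05 -0.24 17.2 0 0 0 -1")

```text
time_s: 29.58
tool_pos: [455.6, 4.3, 26.5]
tcp_rot: [-2.215, -2.219, 0.008]
wrist_force: [-0.4, 0.0, -0.0]
width: 87.3
gripper_force: 0.0
```

jog_arm(commands="0 0 0 0 0 0 -1;0 0 0 0 0 0 -1;0 0 0 0 0 0 -1;0 0 0 0 0 0 -1")

```text
time_s: 29.92
tool_pos: [460.6, 1.3, 32.5]
tcp_rot: [2.223, 2.216, 0.004]
wrist_force: [-0.2, 0.2, 0.1]
width: 87.4
gripper_force: 0.0
```

```bash
python3 - <<'E'
from h import *
plan((459.6,2.1,-17.5,-.003))
E
```

```text
t 29.9 at [460.6   1.3  32.5] psi -0.003 tilt 0.21 w 87.4 F [-0.2  0.2  0.1]
  0.08 -0.10 5.00 0 0 -0.000  rows 2
```

jog_arm(commands="0.05 -0.1 1.2 0 0 0 -1;0.05 -0.1 2.4 0 0 0 -1;0.05 -0.1 3.4 0 0 0 -1;0.05 -0.1 4.2 0 0 0 -1;0.05 -0.1 4.2 0 0 0 -1")

```text
time_s: 30.33
tool_pos: [457.5, 1.9, -11.7]
tcp_rot: [-2.224, -2.218, 0.001]
wrist_force: [-0.2, -0.5, -0.1]
width: 87.2
gripper_force: 0.0
```

jog_arm(commands="0 0 0 0 0 0 -1;0 0 0 0 0 0 -1;0 0 0 0 0 0 -1")

```text
time_s: 30.58
tool_pos: [458.5, 2.2, -10.5]
tcp_rot: [2.223, 2.219, 0.002]
wrist_force: [0.3, 0.3, -0.7]
width: 87.0
gripper_force: 0.0
```

```bash
python3 - <<'E'
from h import *
plan((459.6,2.1,-17,-.003))
c=cap('wrist','w12'); W=cloud(c); m=(W[...,2]>3)&(W[...,2]<40)&(abs(W[...,1])<14)&(abs(W[...,0]-459.6)>39)&(abs(W[...,0]-459.6)<60)
print(m.sum(),np.percentile(W[m][:,2],[1,5,10,25,50]) if m.any() else '')
E
```

```text
t 30.6 at [458.5   2.2 -10.5] psi -0.002 tilt 0.07 w 87.0 F [ 0.3  0.3 -0.7]
  -0.01 0.11 0.65 0 0 0.001  rows 1
2818 [ 9.45438643 11.00664599 12.59954314 17.31957965 25.24334341]
```

jog_arm(commands="0 0.1 0.3 0 0 0 -1;0 0.1 0.6 0 0 0 -1;0 0.1 0.7 0 0 0 -1;0 0.1 0.7 0 0 0 -1;0 0.1 0.7 0 0 0 1")

```text
time_s: 31.05
tool_pos: [458.8, 2.2, -18.2]
tcp_rot: [-2.223, -2.219, 0.0]
wrist_force: [0.9, -0.5, -0.2]
width: 84.8
gripper_force: 0.0
```

jog_arm(commands="0 0 0 0 0 0 1;0 0 0 0 0 0 1;0 0 0 0 0 0 1;0 0 0 0 0 0 1;0 0 0 0 0 0 1")

```text
time_s: 31.47
tool_pos: [459.1, 2.2, -18.0]
tcp_rot: [2.223, 2.219, 0.001]
wrist_force: [-0.1, 0.6, -0.5]
width: 67.6
gripper_force: 30.0
```

jog_arm(commands="0 0 -1 0 0 0 1;0 0 -3 0 0 0 1;0 0 -6 0 0 0 1;0 0 -9 0 0 0 1;0 0 -11 0 0 0 1")

```text
time_s: 31.88
tool_pos: [459.6, 2.2, 94.9]
tcp_rot: [2.222, 2.218, 0.004]
wrist_force: [0.7, 0.5, -1.3]
width: 67.4
gripper_force: 30.0
```

jog_arm(commands="0 0 0 0 0 0 1;0 0 0 0 0 0 1;0 0 0 0 0 0 1;0 0 0 0 0 0 1")

```text
time_s: 32.22
tool_pos: [457.7, 2.1, 90.9]
tcp_rot: [-2.222, -2.218, 0.003]
wrist_force: [-0.4, 1.1, -1.8]
width: 67.2
gripper_force: 30.0
```

```bash
python3 - <<'E'
from h import *
plan((TX,TY,93,TP))
c=cap('wrist','w13'); W=cloud(c); p,ps,o=pose()
m=(W[...,2]>88)&(W[...,2]<130)&(np.hypot(W[...,0]-p[0],W[...,1]-p[1])<120)&(W[...,1]>20)&(abs(W[...,0]-p[0])<40)
X=W[m]; A=np.c_[X[:,:2]-p[:2],np.ones(len(X))]; print(len(X),np.linalg.lstsq(A,X[:,2],rcond=None)[0],np.percentile(X,[1,99],axis=0).round(1))
E
```

```text
t 32.2 at [457.7   2.1  90.9] psi -0.002 tilt 0.15 w 67.2 F [-0.4  1.1 -1.8]
  1.68 10.51 -0.10 0 0 0.044  rows 3
  2.13 10.43 -0.10 0 0 0.044  rows 3
31179 [-2.14826532e-03 -3.51961377e-04  1.17273068e+02] [[424.   20.8 115.8]
 [490.3  86.6 118.7]]
```

jog_arm(commands="0.6 3.5 0 0 0 0.015 1;1.1 7 0 0 0 0.03 1;1.7 10.5 0 0 0 0.044 1;1.7 10.5 0 0 0 0.044 1")

```text
time_s: 32.6
tool_pos: [570.5, 20.7, 91.2]
tcp_rot: [2.269, 2.169, 0.008]
wrist_force: [0.3, 0.8, -0.5]
width: 67.1
gripper_force: 30.0
```

jog_arm(commands="0.7 3.5 0 0 0 0.015 1;1.4 7 0 0 0 0.03 1;2.1 10.4 0 0 0 0.043 1;2.1 10.4 0 0 0 0.043 1;2.1 10.4 0 0 0 0.043 1")

```text
time_s: 33.02
tool_pos: [668.9, 35.6, 89.7]
tcp_rot: [-2.316, -2.12, 0.003]
wrist_force: [0.0, -1.0, -1.3]
width: 67.6
gripper_force: 30.0
```

jog_arm(commands="0 0 0 0 0 0 1;0 0 0 0 0 0 1;0 0 0 0 0 0 1;0 0 0 0 0 0 1;0 0 0 0 0 0 1")

```text
time_s: 33.43
tool_pos: [668.3, 35.0, 92.3]
tcp_rot: [2.318, 2.12, 0.0]
wrist_force: [0.5, -0.1, -1.2]
width: 67.2
gripper_force: 30.0
```

```bash
python3 - <<'E'
from h import *
plan((TX,TY,45,TP),(TX,TY,27,TP))
boxes(cap('side'))
E
```

```text
t 33.4 at [668.3  35.   92.3] psi -0.089 tilt 0.01 w 67.2 F [ 0.5 -0.1 -1.2]
  0.02 -0.04 4.73 0 0 -0.000  rows 2
  0.00 0.00 1.80 0 0 -0.000  rows 1
px [336 175] xy 688.8 -232.0 yaw -0.671 rms 1.2 zt 42.7 hue 90.0
px [260 205] xy 793.4 2.1 yaw 2.896 rms 17.8 zt 53.4 hue 79.0
px [291 238] xy 657.5 46.8 yaw -1.807 rms 25.5 zt 46.3 hue 22.0
px [330 318] xy 427.4 218.2 yaw -2.625 rms 1.6 zt 29.3 hue 23.0
px [299 353] xy 439.3 340.4 yaw 2.275 rms 0.9 zt 28.9 hue 22.0
```

jog_arm(commands="0 0 1.8 0 0 0 1;0 0 3.6 0 0 0 1;0 0 4.8 0 0 0 1;0 0 4.8 0 0 0 1;0 0 4.8 0 0 0 1")

```text
time_s: 33.9
tool_pos: [668.4, 35.2, 43.5]
tcp_rot: [-2.317, -2.12, 0.002]
wrist_force: [-0.5, 0.6, -0.7]
width: 67.5
gripper_force: 30.0
```

jog_arm(commands="0 0 0 0 0 0 1;0 0 0.6 0 0 0 1;0 0 1.2 0 0 0 1;0 0 1.6 0 0 0 1;0 0 1.6 0 0 0 1")

```text
time_s: 34.32
tool_pos: [667.9, 35.1, 26.8]
tcp_rot: [-2.317, -2.12, 0.002]
wrist_force: [-1.3, -0.2, -0.6]
width: 67.3
gripper_force: 30.0
```

jog_arm(commands="0 0 0 0 0 0 1;0 0 0 0 0 0 1;0 0 0 0 0 0 1")

```text
time_s: 34.57
tool_pos: [669.0, 35.2, 28.2]
tcp_rot: [2.318, 2.12, 0.001]
wrist_force: [-0.1, -0.5, 0.1]
width: 67.4
gripper_force: 30.0
```

```bash
python3 - <<'E'
from h import *
plan((TX,TY,26.5,TP))
E
```

```text
t 34.6 at [669.   35.2  28.2] psi -0.089 tilt 0.03 w 67.4 F [-0.1 -0.5  0.1]
  -0.01 -0.10 0.17 0 0 -0.000  rows 1
```

Lowering the last 1.5 mm, releasing, rising, then checking.

jog_arm(commands="0 -0.1 0.15 0 0 0 1;0 -0.1 0.15 0 0 0 1;0 -0.1 0.15 0 0 0 1;0 -0.1 0.15 0 0 0 -1;0 -0.1 0.15 0 0 0 -1")

```text
time_s: 34.98
tool_pos: [668.0, 35.3, 26.7]
tcp_rot: [2.318, 2.12, 0.001]
wrist_force: [-0.3, 0.1, -0.8]
width: 74.1
gripper_force: 0.0
```

jog_arm(commands="0 0 0 0 0 0 -1;0 0 0 0 0 0 -1;0 0 -3 0 0 0 -1;0 0 -7 0 0 0 -1;0 0 -11 0 0 0 -1")

```text
time_s: 35.4
tool_pos: [666.8, 35.2, 136.6]
tcp_rot: [-2.317, -2.119, 0.004]
wrist_force: [1.1, 1.0, 0.1]
width: 86.7
gripper_force: 0.0
```

jog_arm(commands="-2 0 -3 0 0 0 -1;-4 0 -6 0 0 0 -1;-4 0 -6 0 0 0 -1;-4 0 -6 0 0 0 -1;-4 0 -6 0 0 0 -1")

```text
time_s: 35.82
tool_pos: [663.6, -4.0, 195.8]
tcp_rot: [-2.317, -2.12, 0.0]
wrist_force: [0.4, -0.3, 0.1]
width: 87.3
gripper_force: 0.0
```

```bash
cat >> h.py <<'E'
def boardchk(c):
    W=cloud(c); z=W[...,2]; m=((z>46)&(z<62)&(np.hypot(W[...,0]-TX,W[...,1]-TY)<105)&(W[...,0]<735)).astype(np.uint8)
    n,L,st,_=cv2.connectedComponentsWithStats(m,connectivity=4); i=1+st[1:,4].argmax(); X=W[L==i]
    A=np.c_[X[:,:2]-[TX,TY],np.ones(len(X))]; s=np.linalg.lstsq(A,X[:,2],rcond=None)[0]
    P=np.array([[34,85],[34,-85],[-34,-85],[-34,85]],np.float32); f=np.array(fit(X[:,:2],P))
    d=f[:2]-[TX,TY]; print('board in tray',np.round([np.cos(TP)*d[0]+np.sin(TP)*d[1],-np.sin(TP)*d[0]+np.cos(TP)*d[1]],1),'yaw',f[2].round(3),'rms',f[3].round(2),'plane',s.round(4)); return f
E
python3 - <<'E'
from h import *
c=cap('wrist','w14'); np.savez('/tmp/w14.npz',**c); boardchk(c)
a=cap('side'); boxes(a); 
plan((430.5,215.5,190,.53),step=195)
cv2.imwrite('pics/w14c.png',np.hstack([c['color'][60:340,180:460],cv2.resize(a['color'][180:280,240:340],(280,280))]))
E
```

```text
board in tray [-0.8  0.1] yaw 3.053 rms 0.3 plane [ 5.00000e-04 -0.00000e+00  5.23932e+01]
px [336 175] xy 686.7 -230.7 yaw -0.680 rms 1.4 zt 42.5 hue 90.0
px [267 201] xy 791.5 -28.5 yaw -1.636 rms 31.6 zt 53.7 hue 78.0
px [291 232] xy 663.7 37.5 yaw -1.657 rms 38.8 zt 54.8 hue 30.0
px [330 318] xy 428.1 217.3 yaw -2.634 rms 1.2 zt 28.8 hue 22.0
px [299 353] xy 439.2 341.0 yaw 2.294 rms 0.7 zt 29.0 hue 23.0
t 35.9 at [663.1  -3.2 194.5] psi -0.087 tilt 0.20 w 87.1 F [ 0.2 -0.6 -0.1]
  9.88 -12.54 0.23 0 0 -0.309  rows 4
  13.22 -8.95 0.23 0 0 -0.309  rows 4
```

View pics/w14c.png

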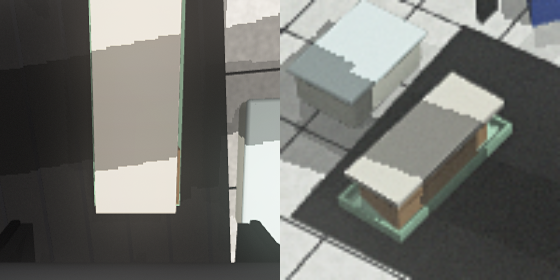

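The board lies level on the boxes, 0.8 mm off the tray centre, with the row intact. Now the low boxes.

jog_arm(commands="9.9 -12.5 0.4 0 0 -0.309 -1;9.9 -12.5 0.4 0 0 -0.309 -1;9.9 -12.5 0.4 0 0 -0.309 -1;9.9 -12.5 0.4 0 0 -0.309 -1;9.9 -12.5 0.4 0 0 -0.309 -1")

```text
time_s: 36.33
tool_pos: [542.0, 112.8, 190.8]
tcp_rot: [-1.945, -2.458, 0.003]
wrist_force: [-0.2, -0.0, 0.6]
width: 87.1
gripper_force: 0.0
```

jog_arm(commands="13.2 -8.9 0.3 0 0 -0.3 -1;13.2 -8.9 0.3 0 0 -0.3 -1;13.2 -8.9 0.3 0 0 -0.3 -1;13.2 -8.9 0.3 0 0 -0.3 -1;13.2 -8.9 0.3 0 0 -0.3 -1")

```text
time_s: 36.75
tool_pos: [426.4, 220.4, 188.3]
tcp_rot: [-1.556, -2.724, 0.002]
wrist_force: [-0.3, 0.0, 0.3]
width: 87.1
gripper_force: 0.0
```

jog_arm(commands="0 0 0 0 0 0 -1;0 0 0 0 0 0 -1;0 0 0 0 0 0 -1;0 0 0 0 0 0 -1;0 0 0 0 0 0 -1")

```text
time_s: 37.17
tool_pos: [433.6, 213.7, 189.2]
tcp_rot: [-1.578, -2.716, 0.001]
wrist_force: [-0.3, 0.1, 0.3]
width: 87.0
gripper_force: 0.0
```

```bash
python3 - <<'E'
from h import *
pick((431,215.5),'w15',zg=-14,half=np.pi)
E
```

```text
px [314 212] xy 431.1 215.3 yaw -2.615 rms 0.2 zt 27.3 hue 18.0
t 37.2 at [433.4 213.8 189.2] psi 0.518 tilt 0.02 w 86.9 F [ 0.4 -0.8 -0.3]
  0.25 -0.13 9.92 0 0 -0.008  rows 3
  0.00 0.00 10.40 0 0 -0.000  rows 3
```

jog_arm(commands="0.3 -0.1 4 0 0 -0.008 -1;0.3 -0.1 8 0 0 -0.008 -1;0.3 -0.1 12 0 0 -0.008 -1;0.3 -0.1 16 0 0 -0.008 -1;0.3 -0.1 18.5 0 0 -0.008 -1")

```text
time_s: 37.63
tool_pos: [429.1, 215.2, 1.2]
tcp_rot: [-1.565, -2.722, 0.005]
wrist_force: [0.4, 0.4, 1.1]
width: 86.7
gripper_force: 0.0
```

jog_arm(commands="0 0 0 0 0 0 -1;0 0 1 0 0 0 -1;0 0 1.7 0 0 0 -1;0 0 1.7 0 0 0 -1;0 0 1.7 0 0 0 -1")

```text
time_s: 38.05
tool_pos: [431.4, 217.1, -11.5]
tcp_rot: [1.564, 2.723, 0.003]
wrist_force: [-0.2, 0.7, 0.1]
width: 87.0
gripper_force: 0.0
```

jog_arm(commands="0 0 0 0 0 0 1;0 0 0 0 0 0 1;0 0 0 0 0 0 1;0 0 0 0 0 0 1;0 0 0 0 0 0 1")

```text
time_s: 38.47
tool_pos: [430.8, 216.8, -12.2]
tcp_rot: [1.565, 2.724, 0.001]
wrist_force: [-0.4, 1.1, 2.7]
width: 61.8
gripper_force: 30.4
```

jog_arm(commands="0 0 0 0 0 0 1;0 0 -2.5 0 0 0 1;0 0 -6 0 0 0 1;0 0 -10 0 0 0 1;0 0 -14 0 0 0 1")

```text
time_s: 38.88
tool_pos: [429.5, 216.2, 128.5]
tcp_rot: [-1.564, -2.723, 0.003]
wrist_force: [1.4, 0.1, -1.3]
width: 61.8
gripper_force: 30.0
```

```bash
python3 - <<'E'
from h import *
x,y=slot(-.5,-19)
plan((x,y,125,TP),step=195)
E
```

```text
t 38.9 at [429.5 216.2 128.5] psi 0.528 tilt 0.12 w 61.8 F [ 1.4  0.1 -1.3]
  -14.59 5.17 0.17 0 0 0.309  rows 4
  -12.33 9.35 0.17 0 0 0.309  rows 4
```

jog_arm(commands="-3.6 1.3 0 0 0 0.077 1;-7.3 2.6 0 0 0 0.155 1;-11 3.9 0 0 0 0.232 1;-14.6 5.2 0 0 0 0.309 1;-14.6 5.2 0 0 0 0.309 1")

```text
time_s: 39.3
tool_pos: [554.8, 109.1, 127.6]
tcp_rot: [1.978, 2.433, 0.0]
wrist_force: [0.7, -1.1, -0.5]
width: 61.6
gripper_force: 30.0
```

jog_arm(commands="-3.1 2.3 0 0 0 0.077 1;-6.2 4.7 0 0 0 0.155 1;-9.2 7 0 0 0 0.232 1;-12.2 9.3 0 0 0 0.309 1;-12.2 9.3 0 0 0 0.309 1")

```text
time_s: 39.72
tool_pos: [670.9, 9.5, 126.8]
tcp_rot: [2.326, 2.102, -0.001]
wrist_force: [0.4, -1.8, -0.3]
width: 61.8
gripper_force: 30.0
```

jog_arm(commands="0 0 0 0 0 0 1;0 0 0 0 0 0 1;0 0 0 0 0 0 1;0 0 0 0 0 0 1;0 0 0 0 0 0 1")

```text
time_s: 40.13
tool_pos: [665.6, 19.1, 127.7]
tcp_rot: [-2.317, -2.121, -0.0]
wrist_force: [-0.2, -0.6, -0.4]
width: 61.7
gripper_force: 30.0
```

```bash
python3 - <<'E'
from h import *
x,y=slot(-.5,-19)
plan((x,y+1.4,60,TP),(x,y+1.4,41,TP))
E
```

```text
t 40.1 at [665.6  19.1 127.7] psi -0.088 tilt 0.03 w 61.7 F [-0.2 -0.6 -0.4]
  -0.14 0.03 6.77 0 0 0.001  rows 2
  0.00 0.00 1.90 0 0 -0.000  rows 1
```

jog_arm(commands="-0.14 0 2 0 0 0 1;-0.14 0 4.5 0 0 0 1;-0.14 0 6 0 0 0 1;-0.14 0 6.8 0 0 0 1;-0.14 0 6.8 0 0 0 1")

```text
time_s: 40.55
tool_pos: [664.5, 16.9, 57.6]
tcp_rot: [-2.316, -2.119, 0.004]
wrist_force: [0.5, -0.5, -0.6]
width: 61.8
gripper_force: 30.0
```

jog_arm(commands="0 0 0 0 0 0 1;0 0 0.7 0 0 0 1;0 0 1.3 0 0 0 1;0 0 1.6 0 0 0 1;0 0 1.6 0 0 0 1")

```text
time_s: 40.97
tool_pos: [665.6, 16.4, 42.8]
tcp_rot: [-2.319, -2.119, 0.001]
wrist_force: [-1.1, -0.8, -0.7]
width: 61.4
gripper_force: 30.0
```

jog_arm(commands="0 0 0 0 0 0 1;0 0 0 0 0 0 1;0 0 0 0 0 0 1")

```text
time_s: 41.22
tool_pos: [666.4, 16.5, 43.8]
tcp_rot: [2.319, 2.119, 0.001]
wrist_force: [0.7, -0.5, -1.4]
width: 61.7
gripper_force: 30.0
```

```bash
python3 - <<'E'
from h import *
x,y=slot(-.5,-19)
plan((x,y+1.4,40.8,TP))
E
```

```text
t 41.2 at [666.4  16.5  43.8] psi -0.090 tilt 0.04 w 61.7 F [ 0.7 -0.5 -1.4]
  0.12 -0.07 0.30 0 0 -0.001  rows 1
```

jog_arm(commands="0.1 -0.05 0.15 0 0 0 1;0.1 -0.05 0.28 0 0 0 1;0.1 -0.05 0.28 0 0 0 1;0.1 -0.05 0.28 0 0 0 -1;0.1 -0.05 0.28 0 0 0 -1")

```text
time_s: 41.63
tool_pos: [665.9, 17.5, 40.8]
tcp_rot: [2.319, 2.119, 0.001]
wrist_force: [-0.4, 0.3, 0.3]
width: 68.7
gripper_force: 0.0
```

jog_arm(commands="0 0 0 0 0 0 -1;0 0 0 0 0 0 -1;0 0 -3 0 0 0 -1;0 0 -7 0 0 0 -1;0 0 -11 0 0 0 -1")

```text
time_s: 42.05
tool_pos: [664.7, 17.4, 150.8]
tcp_rot: [-2.318, -2.118, 0.004]
wrist_force: [0.7, -0.1, 0.1]
width: 86.2
gripper_force: 0.0
```

jog_arm(commands="0 0 -2 0 0 0 -1;0 0 -4 0 0 0 -1;0 0 -4 0 0 0 -1;0 0 -4 0 0 0 -1")

```text
time_s: 42.38
tool_pos: [666.4, 17.5, 191.9]
tcp_rot: [2.318, 2.118, 0.004]
wrist_force: [-0.7, -0.9, -0.4]
width: 87.4
gripper_force: 0.0
```

```bash
python3 - <<'E'
from h import *
plan((442,339,190,2.29))
E
```

```text
t 42.4 at [666.4  17.5 191.9] psi -0.090 tilt 0.16 w 87.4 F [-0.7 -0.9 -0.4]
  7.50 -6.31 0.05 0 0 -0.595  rows 5
  9.75 -1.02 0.05 0 0 -0.595  rows 5
  8.65 4.62 0.05 0 0 -0.595  rows 5
  4.57 8.67 0.05 0 0 -0.595  rows 5
```

jog_arm(commands="1.5 -1.3 0 0 0 -0.119 -1;3 -2.5 0 0 0 -0.238 -1;4.5 -3.8 0 0 0 -0.357 -1;6 -5 0 0 0 -0.476 -1;7.5 -6.3 0 0 0 -0.595 -1")

```text
time_s: 42.8
tool_pos: [608.0, 98.3, 188.5]
tcp_rot: [-1.587, -2.708, 0.004]
wrist_force: [-0.4, 1.1, 0.0]
width: 86.8
gripper_force: 0.0
```

jog_arm(commands="2 -0.2 0 0 0 -0.119 -1;3.9 -0.4 0 0 0 -0.238 -1;5.8 -0.6 0 0 0 -0.357 -1;7.8 -0.8 0 0 0 -0.476 -1;9.7 -1 0 0 0 -0.595 -1")

```text
time_s: 43.22
tool_pos: [552.2, 178.3, 188.7]
tcp_rot: [-0.723, -3.054, 0.002]
wrist_force: [0.2, -0.4, -0.5]
width: 87.0
gripper_force: 0.0
```

jog_arm(commands="1.7 0.9 0 0 0 -0.119 -1;3.5 1.8 0 0 0 -0.238 -1;5.2 2.8 0 0 0 -0.357 -1;6.9 3.7 0 0 0 -0.476 -1;8.6 4.6 0 0 0 -0.595 -1")

```text
time_s: 43.63
tool_pos: [496.6, 258.0, 188.7]
tcp_rot: [0.204, -3.132, 0.002]
wrist_force: [-0.2, 0.7, 0.3]
width: 87.0
gripper_force: 0.0
```

jog_arm(commands="0.9 1.7 0 0 0 -0.119 -1;1.8 3.5 0 0 0 -0.238 -1;2.7 5.2 0 0 0 -0.357 -1;3.7 6.9 0 0 0 -0.476 -1;4.6 8.7 0 0 0 -0.595 -1")

```text
time_s: 44.05
tool_pos: [440.3, 338.3, 188.8]
tcp_rot: [1.113, -2.934, 0.001]
wrist_force: [-0.6, -0.4, -0.2]
width: 87.0
gripper_force: 0.0
```

jog_arm(commands="0 0 0 0 0 0 -1;0 0 0 0 0 0 -1;0 0 0 0 0 0 -1;0 0 0 0 0 0 -1;0 0 0 0 0 0 -1")

```text
time_s: 44.47
tool_pos: [442.6, 337.3, 190.2]
tcp_rot: [1.101, -2.942, 0.001]
wrist_force: [-0.4, 0.5, 0.0]
width: 87.2
gripper_force: 0.0
```

```bash
python3 - <<'E'
from h import *
print(manip.get_obs()['joint_pos'].round(2))
pick((442,339),'w16',zg=-14)
E
```

```text
[-0.23  0.36 -0.63  1.81  0.24  1.06  1.34]
px [316 216] xy 442.0 339.1 yaw 2.293 rms 0.2 zt 27.3 hue 17.0
t 44.5 at [442.5 337.5 190.4] psi 2.288 tilt 0.04 w 86.9 F [0.4 0.4 0.1]
  -0.06 0.16 10.04 0 0 -0.005  rows 3
  -0.00 0.00 10.40 0 0 -0.000  rows 3
```

jog_arm(commands="0 0.15 4 0 0 0 -1;0 0.15 8 0 0 0 -1;0 0.15 12 0 0 0 -1;0 0.15 16 0 0 0 -1;0 0.15 18.5 0 0 0 -1")

```text
time_s: 44.93
tool_pos: [439.8, 337.4, 2.0]
tcp_rot: [1.102, -2.938, 0.003]
wrist_force: [0.5, -0.9, 0.6]
width: 87.4
gripper_force: 0.0
```

jog_arm(commands="0 0 0 0 0 0 -1;0 0 1 0 0 0 -1;0 0 1.7 0 0 0 -1;0 0 1.7 0 0 0 -1;0 0 1.7 0 0 0 -1")

```text
time_s: 45.35
tool_pos: [441.7, 340.2, -10.2]
tcp_rot: [-1.104, 2.939, 0.001]
wrist_force: [0.3, -0.3, 0.5]
width: 87.2
gripper_force: 0.0
```

jog_arm(commands="0 0 0 0 0 0 1;0 0 0 0 0 0 1;0 0 0 0 0 0 1;0 0 0 0 0 0 1;0 0 0 0 0 0 1")

```text
time_s: 45.77
tool_pos: [441.1, 339.7, -11.0]
tcp_rot: [-1.105, 2.94, -0.0]
wrist_force: [-1.9, 1.6, 3.5]
width: 61.7
gripper_force: 30.2
```

jog_arm(commands="0 0 0 0 0 0 1;0 0 -2.5 0 0 0 1;0 0 -6 0 0 0 1;0 0 -10 0 0 0 1;0 0 -14 0 0 0 1")

```text
time_s: 46.18
tool_pos: [440.0, 339.2, 129.5]
tcp_rot: [1.105, -2.938, 0.0]
wrist_force: [1.1, 0.3, -1.0]
width: 61.8
gripper_force: 30.0
```

```bash
python3 - <<'E'
from h import *
x,y=slot(-.5,21)
plan((x,y,125,TP))
E
```

```text
t 46.2 at [440.  339.2 129.5] psi 2.290 tilt 0.13 w 61.8 F [ 1.1  0.3 -1. ]
  0.35 -9.10 0.11 0 0 0.595  rows 5
  -4.81 -7.73 0.11 0 0 0.595  rows 5
  -8.32 -3.71 0.11 0 0 0.595  rows 5
  -8.97 1.59 0.11 0 0 0.595  rows 5
```

jog_arm(commands="0.1 -1.8 0 0 0 0.119 1;0.1 -3.6 0 0 0 0.238 1;0.2 -5.5 0 0 0 0.357 1;0.3 -7.3 0 0 0 0.476 1;0.35 -9.1 0 0 0 0.595 1")

```text
time_s: 46.6
tool_pos: [498.4, 267.9, 128.6]
tcp_rot: [0.186, -3.136, 0.0]
wrist_force: [-0.2, -0.2, -1.4]
width: 61.7
gripper_force: 30.0
```

jog_arm(commands="-1 -1.5 0 0 0 0.119 1;-1.9 -3.1 0 0 0 0.238 1;-2.9 -4.6 0 0 0 0.357 1;-3.8 -6.2 0 0 0 0.476 1;-4.8 -7.7 0 0 0 0.595 1")

```text
time_s: 47.02
tool_pos: [555.4, 197.4, 128.3]
tcp_rot: [-0.741, -3.052, 0.001]
wrist_force: [0.1, 0.5, -0.9]
width: 61.7
gripper_force: 30.0
```

jog_arm(commands="-1.7 -0.7 0 0 0 0.119 1;-3.3 -1.5 0 0 0 0.238 1;-5 -2.2 0 0 0 0.357 1;-6.7 -3 0 0 0 0.476 1;-8.3 -3.7 0 0 0 0.595 1")

```text
time_s: 47.43
tool_pos: [612.7, 126.8, 128.3]
tcp_rot: [-1.604, -2.701, 0.001]
wrist_force: [1.0, -0.5, -1.6]
width: 61.9
gripper_force: 30.0
```

jog_arm(commands="-1.8 0.3 0 0 0 0.119 1;-3.6 0.6 0 0 0 0.238 1;-5.4 1 0 0 0 0.357 1;-7.2 1.3 0 0 0 0.476 1;-9 1.6 0 0 0 0.595 1")

```text
time_s: 47.85
tool_pos: [670.2, 56.3, 128.2]
tcp_rot: [-2.324, -2.113, 0.001]
wrist_force: [-0.1, 0.4, -0.9]
width: 61.7
gripper_force: 30.0
```

jog_arm(commands="0 0 0 0 0 0 1;0 0 0 0 0 0 1;0 0 0 0 0 0 1;0 0 0 0 0 0 1;0 0 0 0 0 0 1")

```text
time_s: 48.27
tool_pos: [669.5, 58.2, 128.6]
tcp_rot: [-2.316, -2.121, -0.0]
wrist_force: [-0.1, -0.3, 0.3]
width: 61.4
gripper_force: 30.0
```

```bash
python3 - <<'E'
from h import *
x,y=slot(-.5,20.5)
plan((x,y,60,TP),(x,y,42,TP))
boxes(cap('side'))
E
```

```text
t 48.3 at [669.5  58.2 128.6] psi -0.088 tilt 0.06 w 61.4 F [-0.1 -0.3  0.3]
  -0.25 0.01 6.86 0 0 0.001  rows 2
  0.00 0.00 1.80 0 0 -0.000  rows 1
px [336 175] xy 689.7 -232.4 yaw -0.703 rms 1.0 zt 41.9 hue 90.0
px [259 206] xy 794.0 2.8 yaw 2.828 rms 15.9 zt 53.3 hue 77.0
px [291 234] xy 662.7 22.2 yaw 0.355 rms 2.9 zt 64.3 hue 27.0
```

jog_arm(commands="-0.25 0 2 0 0 0 1;-0.25 0 3.5 0 0 0 1;-0.25 0 4 0 0 0 1;-0.25 0 4 0 0 0 1;-0.25 0 4 0 0 0 1")

```text
time_s: 48.73
tool_pos: [670.0, 54.8, 89.0]
tcp_rot: [-2.318, -2.12, -0.001]
wrist_force: [0.8, 0.1, 0.9]
width: 61.7
gripper_force: 30.0
```

jog_arm(commands="0 0 0 0 0 0 1;0 0 0 0 0 0 1;0 0 0 0 0 0 1")

```text
time_s: 48.98
tool_pos: [670.5, 54.4, 89.7]
tcp_rot: [2.318, 2.119, 0.002]
wrist_force: [0.8, 0.2, -1.5]
width: 61.7
gripper_force: 30.0
```

```bash
python3 - <<'E'
from h import *
x,y=slot(-.5,20.5)
plan((x,y,42,TP)); c=cap('scene'); W=cloud(c)
for n in('side','scene'):
    c=cap(n); W=cloud(c); m=(W[...,2]>66)&(W[...,2]<84)&(np.hypot(W[...,0]-TX,W[...,1]-15)<50)
    hsv=cv2.cvtColor(c['color'],cv2.COLOR_BGR2HSV); m&=hsv[...,2]>90
    X=W[m]; print(n,len(X),fit(X[:,:2]),np.median(X[:,2]))
E
```

```text
t 49.0 at [670.5  54.4  89.7] psi -0.090 tilt 0.10 w 61.7 F [ 0.8  0.2 -1.5]
  0.11 -0.13 4.77 0 0 -0.001  rows 2
side 26 (np.float64(662.0793947030877), np.float64(13.150741126031116), np.float64(2.8142437195555043), np.float64(3.9699499660761832)) 77.6399026904013
scene 208 (np.float64(670.2025962224866), np.float64(15.57424814465915), np.float64(3.059206262463407), np.float64(1.2888022424305603)) 75.7493897767852
```

jog_arm(commands="0.15 -0.15 1.5 0 0 0 1;0.15 -0.15 3 0 0 0 1;0.15 -0.15 3.9 0 0 0 1;0.15 -0.15 4.4 0 0 0 1;0.15 -0.15 4.4 0 0 0 1")

```text
time_s: 49.55
tool_pos: [667.7, 55.7, 43.4]
tcp_rot: [-2.318, -2.118, 0.003]
wrist_force: [0.1, -0.5, -1.0]
width: 61.7
gripper_force: 30.0
```

jog_arm(commands="0 0 0 0 0 0 1;0 0 0 0 0 0 1;0 0 0 0 0 0 1")

```text
time_s: 49.8
tool_pos: [669.2, 56.0, 45.6]
tcp_rot: [2.319, 2.119, 0.002]
wrist_force: [0.3, -0.9, -0.7]
width: 61.7
gripper_force: 30.0
```

```bash
python3 - <<'E'
from h import *
x,y=slot(-.5,20.5)
plan((x,y,42,TP))
E
```

```text
t 49.8 at [669.2  56.   45.6] psi -0.090 tilt 0.10 w 61.7 F [ 0.3 -0.9 -0.7]
  -0.03 0.01 0.36 0 0 -0.001  rows 1
```

jog_arm(commands="0 0 0.2 0 0 0 1;0 0 0.35 0 0 0 1;0 0 0.35 0 0 0 1;0 0 0.35 0 0 0 1;0 0 0.35 0 0 0 -1")

```text
time_s: 50.22
tool_pos: [668.6, 56.0, 41.3]
tcp_rot: [2.319, 2.119, 0.0]
wrist_force: [0.2, -0.4, -0.9]
width: 63.8
gripper_force: 0.0
```

jog_arm(commands="0 0 0 0 0 0 -1;0 0 0 0 0 0 -1;0 0 0 0 0 0 -1;0 0 -2 0 0 0 -1;0 0 -6 0 0 0 -1")

```text
time_s: 50.63
tool_pos: [664.4, 55.5, 96.5]
tcp_rot: [-2.314, -2.115, 0.014]
wrist_force: [0.3, -0.3, 0.3]
width: 85.5
gripper_force: 0.0
```

jog_arm(commands="-1.5 0 -4 0 0 0 -1;-4 0 -8 0 0 0 -1;-6 0 -11 0 0 0 -1;-6 0 -11 0 0 0 -1;-6 0 -11 0 0 0 -1")

```text
time_s: 51.05
tool_pos: [664.6, -6.3, 214.5]
tcp_rot: [2.32, 2.112, 0.007]
wrist_force: [0.3, -0.7, -0.8]
width: 86.8
gripper_force: 0.0
```

jog_arm(commands="0 0 0 0 0 0 -1;0 0 0 0 0 0 -1;0 0 0 0 0 0 -1;0 0 0 0 0 0 -1")

```text
time_s: 51.38
tool_pos: [662.4, -2.6, 209.5]
tcp_rot: [-2.316, -2.12, 0.003]
wrist_force: [-0.2, 0.4, -0.5]
width: 86.7
gripper_force: 0.0
```

```bash
python3 - <<'E'
from h import *
plan((TX,TY,200,TP)); c=cap('wrist','w17'); a=cap('side','s17')
boardchk(c); rowcheck(c,70,88); boxes(c,(668,35.2),zmin=65)
cv2.imwrite('pics/w17c.png',np.hstack([c['color'][60:340,180:460],cv2.resize(a['color'][180:280,240:340],(280,280))]))
E
```

```text
t 51.4 at [662.4  -2.6 209.5] psi -0.088 tilt 0.16 w 86.7 F [-0.2  0.4 -0.5]
  3.82 0.22 0.95 0 0 0.001  rows 1
board in tray [-1.  -0.1] yaw -0.09 rms 0.14 plane [ 7.00000e-04 -2.00000e-04  5.24438e+01]
1685 centroid in frame [-5.5 19.8] z 78.7 corners [(np.float64(19.0), np.float64(26.0)), (np.float64(-24.0), np.float64(35.0)), (np.float64(-23.0), np.float64(5.0)), (np.float64(18.0), np.float64(13.0))]
1517 centroid in frame [  2.6 -19.7] z 78.7 corners [(np.float64(21.0), np.float64(-5.0)), (np.float64(-21.0), np.float64(-13.0)), (np.float64(-22.0), np.float64(-26.0)), (np.float64(21.0), np.float64(-35.0))]
px [316 148] xy 667.6 55.4 yaw -0.089 rms 0.1 zt 79.3 hue 18.0
px [317 199] xy 664.6 16.0 yaw 3.054 rms 0.2 zt 79.3 hue 17.0
```

View pics/w17c.png

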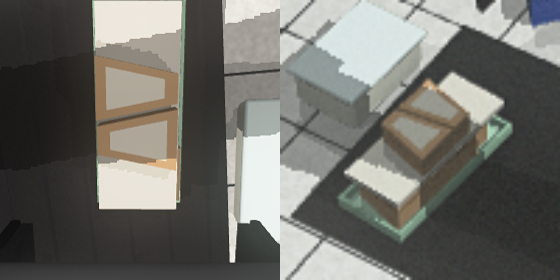

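The picture shows two low boxes head to tail on the level board, centred, with a 39.5 mm pitch and yaws 0 and π relative to the tray. The robot is clear, so I'm handing in.

```bash
python3 -c "
from station import manip; print(manip.sign_off())"
```

```text
the job is handed in; nothing more can be done
None
```

The order is packed and handed in, but the station gave no verdict. By my last camera check, the four tall boxes stand head to tail in the tray, the board lies level on them, and the two low boxes that were there stand head to tail on it. One tall box sat about 6 mm off the tray's centre line, within the 12 mm limit, when last measured just before the board went on.

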